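# Re-arm a bench spindle sander under its lock selector

## Robot

A 6-joint arm with a two-finger parallel gripper is mounted at the origin on the work surface. World frame = base frame: x ahead of the robot, y to its left, z up, the work surface at z = 0. Lengths are in m, angles in rad, forces in N, time in s.
With the tool pointing down it reaches from about 0.35 to 0.85 m from the base axis. Payload 8.1 kg.
Tool frame: the origin (TCP) lies between the finger pads; the fingertips stand 14 mm ahead of it and the grasp point (between the pads) lies 5 mm behind it; x points along the fingers, y is the direction in which the jaws open and shut, and the axes are right-handed (so a half turn about x gives the same grasp; the last joint's range is limited). The gripper opens to 93 mm and grips with 3 to 60 N. Pads are 15 mm wide; open, the fingers measure 128 mm over their backs; the gripper's body (75 mm by 188 mm) begins 65 mm behind the grasp point.
Start: joints at [-0.085, 0.13, 1.488, -0, 1.523, -0.085], TCP at [0.6, 0, 0.233] pointing down, gripper open.
Joint ranges: [-2.96, 2.96], [-0.89, 2.26], [0.02, 2.5], [-1.34, 4.48], [0, 2.73], [-2.66, 2.66]. Speed limits (rad/s): [2.39, 2.39, 2.79, 3.14, 3.14, 3.14].

## Interface

Orientations are given as a unit quaternion [w, x, y, z].
In Python, from plant import ctrl, get_image, calibration gives the robot as it stands. The module is installed in compiled form; this text tells all that it offers.
- The arm moves only by the tool arm_command, never from a script. Its argument "targets" is a list of rows, each a list of 6 numbers: the shift along the tool's x, y, z in m, then the turn, a rotation vector about the tool's x, y, z in rad. A call has 1 to 10 rows; each row shifts and turns the commanded pose from where the row before left it, along the tool's axes as they then stand; what a row does not reach is not made up. A row lasts 1/12 s, in which the tool goes at most 41.7 mm and 7.16 degrees, less where a joint would pass 70% of its speed; a pose out of reach is approached as far as the arm can. A call with a gripper value outside its range is refused whole. "hand" is the opening, from 0 (shut) to 1 (fully open), set as the call begins (left out, the last holds). The fingers move at their own pace and stop on an object; "force" is the grip in N (left out, the last holds). Time passes only in rows, so rows that do not move let the fingers close. It gives the time, the measured TCP pose, the force and the opening at its end, in the units of the state.
- ctrl.observe(): the state, without advancing time (a new reading comes with each control period).
- get_image(name): name is "scene" or "side" or "wrist"; returns (picture, depth): 384x512x3 uint8, red, green, blue; 384x512 float32, m along the optical axis (not along the pixel's ray), 0 where there is no reading.
- calibration(name): a dict with "fx", "fy", "cx", "cy" (pixels), "k1" (the pictures are not rectified: a ray, as slopes to the right and down, at radius r is drawn at 1 + k1 r^2 times it, then the intrinsics apply), "camera_from_world" (4x4, takes a point from world to camera coordinates). Camera axes: x right, y up, looking along -z (the intrinsics and any distortion apply to the point x, -y, -z); pixel columns grow to the right and rows downward; lengths in m; the calibration is good to about 2 mm. A picture is of the moment at which its call begins: read the wrist's pose just before it. calibration takes no time and is no camera call; for the wrist camera it gives the pose at the moment of the call.
- ctrl.job_done(): hands the job in, once; it reports no verdict.
The state is a dict: "clock": time; "joints": joint angles; "qvel": joint speeds; "joint_torque": joint torques, N m; "position": TCP position; "ee_rot": TCP orientation; "contact_force": force on the tool from outside, world axes, zero at the start; "torque": the same for the moment, N m; "width": finger opening in m.
Only numpy, scipy, OpenCV 4.12 (cv2) and the standard library are available. Lean on these libraries where they do the work, as an engineer would, in place of code of your own. Each camera call takes 0.05 s, during which the arm holds its last target.

## Task

Build up the drum on the luthier's spindle sander: first pull the sprung selector knob up (never force it round while it is down), turn it to the lock notch (pointer on the spindle's side) and let it drop in. With it locked, stack on the spindle the aluminium flange (hub up), then every brown drum segment lying there (one to three of them), then the steel clamp ring on top, each sitting flat on the one below; and hang the hook spanner by its eye on the stand's sloping peg. Only when all that is done, pull the selector again, turn it to the run notch (pointer on the side away from the spindle), let it drop fully in, and leave the other things on the bench where they are.

Things in the scene. Friction and masses are not known exactly. Their poses are not given: they have to be found in the camera images.
- machine: Low grey-green cast spindle sander, fixed, a box 200 (x) x 300 (y) x 90 mm high. Origin: centre of its underside on the bench; its x and y axes lie along the 200 and 300 mm sides. On its flat top: the steel spindle at its (0, -75) mm and the black selector knob at its (-10, 85) mm.
- spindle_base (a point): Centre of the top face of the spindle's shoulder (a 40 mm disc standing 12 mm above the housing top, so 102 mm above the bench), where the flange's underside comes to rest. The spindle, 12 mm thick, rises 62 mm above this point, its last 6 mm a cone down to 6 mm.
- selector_grip (a point): Point on the selector knob's upright axis, inside its grip bar, 136 mm above the bench with the knob down; it moves and turns with the knob. The black grip bar is 50 mm long along this frame's x axis, 16 mm thick along its y axis, and reaches from 16 mm below to 12 mm above this point. A steel pointer arm (reaching 34 mm from the axis, with a pin beneath it) and a white line on the bar lie on its -x side. Below the bar is a round hub, 36 mm across.
- selector_lift (a joint): How far the knob is pulled up, m: 0 fully down, stop at 0.016. A spring pulls it down, 6 N at the bottom, 11 N at the top. The pin must be lifted over 0.010 (0.013 is good) to pass between notches; let go between them it rests on a land at about 0.0065. The lands resist turning while it is down; forcing it is not allowed. The smooth bar slips 1 or 2 mm in a light grip.
- selector_turn (a joint): Angle of the knob, rad, counter-clockwise seen from above. Three notches, each with about 0.05 of play: 0 neutral (pointer along the machine's -x), +0.75 lock (pointer turned towards the spindle), -0.75 run (pointer turned away from the spindle). Stops at -0.85 and 0.85. It starts down in the neutral notch and turns easily when lifted.
- flange: Aluminium support flange, 100 g: a disc 60 mm across and 6 mm thick with a hub on its upper side, 34 mm across and 8 mm tall (14 mm in all). It lies hub up. Bore 16 mm right through, a loose fit on the 12 mm spindle. Origin: centre of the underside; z is its axis, towards the hub.
- segment1: Drum segment, 60 g: a reddish-brown abrasive roller slice 58 mm across and 12 mm thick with a pale plywood face on top, flat on the bench; either face may be up on the spindle. May be absent. Bore 16 mm right through, a loose fit on the 12 mm spindle. Origin: the middle of the bore at half thickness; z is its axis.
- segment2: Drum segment, 60 g: a reddish-brown abrasive roller slice 58 mm across and 12 mm thick with a pale plywood face on top, flat on the bench; either face may be up on the spindle. May be absent. Bore 16 mm right through, a loose fit on the 12 mm spindle. Origin: the middle of the bore at half thickness; z is its axis.
- segment3: Drum segment, 60 g: a reddish-brown abrasive roller slice 58 mm across and 12 mm thick with a pale plywood face on top, flat on the bench; either face may be up on the spindle. May be absent. Bore 16 mm right through, a loose fit on the 12 mm spindle. Origin: the middle of the bore at half thickness; z is its axis.
- clamp_ring: Steel clamp ring, 90 g: 40 mm across, 12 mm thick, with four dark notches in its rim; either face may be up on the spindle. Bore 16 mm right through, a loose fit on the 12 mm spindle. Origin: the middle of the bore at half thickness; z is its axis.
- spanner: Dark steel hook spanner lying flat on the bench, about 158 mm long, 8 mm thick, 80 g. Origin: under the middle of its straight shank, which is 16 mm wide and about 80 mm long along the spanner's x axis; +x points to the round eye, -x to the hook. The centre of mass is within 10 mm of the origin.
- spanner_eye (a point): Centre of the spanner's eye, 60 mm from the body's origin along its +x and at half its thickness: a ring 31 mm across with an 18 mm hole, its axis along the spanner's z.
- peg: Straight brass peg, 6 mm thick, on the fixed stand's 22 mm square grey upright (237 mm tall, on a 100 x 90 mm foot). Origin: where the peg's axis leaves the face of the upright, 195 mm above the bench. Its z axis runs out along the peg, 45 degrees above level, towards the robot's side; the rounded tip is 53 mm from the origin. Its x axis points 45 degrees up and away from the robot's side, its y axis is level.
- sanding_block: Bystander: a cork sanding block, 65 x 35 x 28 mm high. Origin: its underside.
- glue_jar: Bystander: a small amber glue pot, 44 mm across, 55 mm tall. Origin: its underside.
- bridge_blank: Bystander: a dark wooden bridge blank, 25 x 95 x 9 mm high. Origin: its underside.
- neck_blocks: Bystander: a wooden block, 90 x 60 x 45 mm high. Origin: its underside.
- wax_tin: Bystander: a flat round metal tin, 60 mm across, 35 mm tall. Origin: its underside.
Mind the look-alikes: they are no part of the job. Several things have the shape of the spanner; the one meant has the colours described above.

How it is judged:
By the outcome, as a careful person would: the job done as asked, in the order asked, and still so for the second after the job is handed in, with the robot touching nothing.
Of segment1, segment2, segment3 only 1 to 3 are there at a start; the rules pass over those that are not, and their reading is None.
At some moment in a run one of flange, segment1, segment2, segment3, clamp_ring may be knocked a few centimetres aside while the robot is not near it.
It also fails if it takes over 210 s, if anything falls off the work surface, if the arm or the gripper's body presses on something with over 40 N, if the wrist force passes 120 N, or if a joint passes its speed limit or range.

## Working session

There is one attempt and no reset: what is moved stays moved. The work goes in short steps, Python scripts to look and compute and a tool call to move; the robot and the scene stay as the last step left them, time stands still between calls to the robot, and variables do not carry over. Pictures are saved under pics/ and viewed, and the job is handed in when it is done.

Besides the shell and the picture viewer there is one more tool, called after "Request:" by a JSON object that holds its "op" and its "data". arm_command: Moves the arm, as the interface text tells. Its arguments: {"type":"object","properties":{"targets":{"type":"array"},"hand":{"type":"number"},"force":{"type":"number"}},"required":["targets"]}

```bash
mkdir -p pics; ls; cat > h.py <<'E'
import numpy as np, cv2
from plant import ctrl, get_image, calibration
def snap(name, fn=None):
    cal=calibration(name); im,d=get_image(name)
    if fn: cv2.imwrite('pics/'+fn+'.png', im[:,:,::-1]); np.savez('pics/'+fn+'.npz',im=im,d=d,**{k:np.array(v) for k,v in cal.items()})
    return im,d,cal
def load(fn):
    z=np.load('pics/'+fn+'.npz'); return z['im'],z['d'],{k:z[k] for k in z.files if k not in('im','d')}
def ray(cal,u,v):
    x=(u-cal['cx'])/cal['fx']; y=(v-cal['cy'])/cal['fy']
    X,Y=x,y
    for _ in range(20):
        s=1+cal['k1']*(X*X+Y*Y); X,Y=x/s,y/s
    return X,Y
def pz(cal,u,v,z):
    X,Y=ray(cal,u,v); T=np.linalg.inv(cal['camera_from_world'])
    d=T[:3,:3]@np.array([X,-Y,-1.]); o=T[:3,3]
    return o+d*(z-o[2])/d[2]
def pd(cal,u,v,dep):
    X,Y=ray(cal,u,v); T=np.linalg.inv(cal['camera_from_world'])
    return T[:3,:3]@(np.array([X,-Y,-1.])*dep)+T[:3,3]
def proj(cal,p):
    q=cal['camera_from_world']@np.append(p,1.); x=q[0]/-q[2]; y=-q[1]/-q[2]
    s=1+cal['k1']*(x*x+y*y); return np.array([cal['fx']*x*s+cal['cx'],cal['fy']*y*s+cal['cy']])
def crop(fn,u0,v0,u1,v1,k,out):
    im=cv2.imread('pics/'+fn+'.png')[v0:v1,u0:u1]; cv2.imwrite('pics/'+out+'.png',cv2.resize(im,None,fx=k,fy=k,interpolation=cv2.INTER_CUBIC))
def cloud(im,d,cal):
    v,u=np.mgrid[0:384,0:512]; X,Y=ray(cal,u.astype(float),v.astype(float))
    T=np.linalg.inv(cal['camera_from_world'])
    P=np.stack([X*d,-Y*d,-d],-1)@T[:3,:3].T+T[:3,3]; P[d<=0]=np.nan; return P
def st():
    s=ctrl.observe(); print({k:np.round(np.array(s[k]),4).tolist() for k in('clock','joints','position','ee_rot','contact_force','width')}); return s
E
python3 - <<'E'
from h import *
for n in('scene','side','wrist'):
    im,d,c=snap(n,n+'0'); T=np.linalg.inv(c['camera_from_world']); print(n,c['fx'],c['k1'],T.round(3).tolist())
st()
E
```

```text
pics
scene 492.2908240202966 -0.15943069151454026 [[-0.365, -0.729, 0.578, 1.198], [0.931, -0.292, 0.219, 0.259], [0.009, 0.618, 0.786, 1.134], [0.0, 0.0, 0.0, 1.0]]
side 381.09820796608636 0.02287640490285136 [[0.987, 0.1, -0.124, 0.367], [-0.158, 0.498, -0.852, -0.825], [-0.023, 0.861, 0.508, 0.615], [0.0, 0.0, 0.0, 1.0]]
wrist 319.44605478754283 0.0198506295413692 [[1.0, 0.001, 0.003, 0.601], [-0.002, 0.969, 0.248, 0.068], [-0.003, -0.248, 0.969, 0.383], [0.0, 0.0, 0.0, 1.0]]
{'clock': 0.15, 'joints': [-0.0854, 0.131, 1.489, -0.0, 1.523, -0.0854], 'position': [0.5996, 0.0001, 0.2319], 'ee_rot': [0.4996, 0.4997, 0.5004, -0.5003], 'contact_force': [0.7047, -0.0733, -0.3043], 'width': 0.0929}
```

View pics/scene0.png

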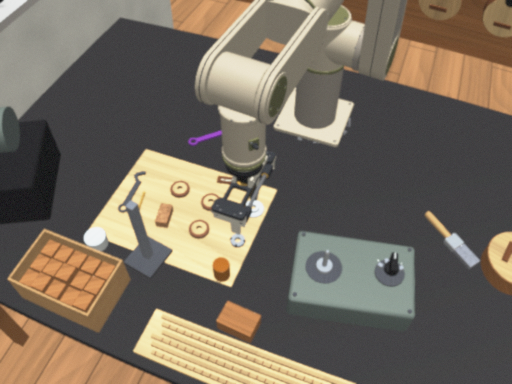

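View pics/side0.png

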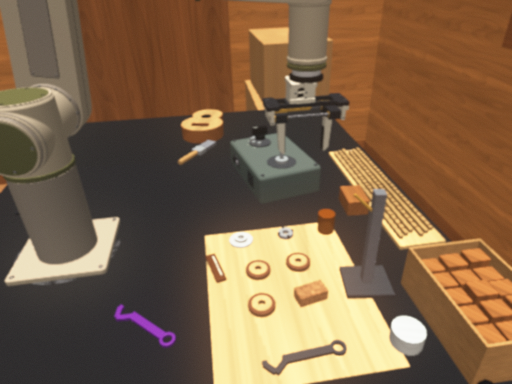

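View pics/wrist0.png

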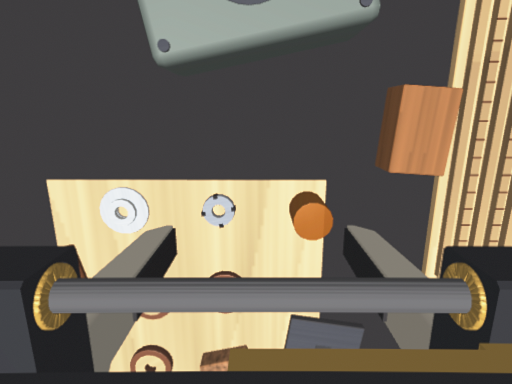

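```bash
python3 - <<'E'
from h import *
from scipy.spatial.transform import Rotation as R
q=ctrl.observe()['ee_rot']; print(R.from_quat(np.roll(q,-1)).as_matrix().round(2))
crop('side0',190,210,420,384,3.4,'c1'); crop('side0',220,110,350,210,6,'c2'); crop('scene0',90,140,300,290,3.8,'c3'); crop('scene0',280,220,430,330,5,'c4')
E
```

```text
[[-0.  1.  0.]
 [ 0.  0. -1.]
 [-1. -0. -0.]]
```

View pics/c1.png

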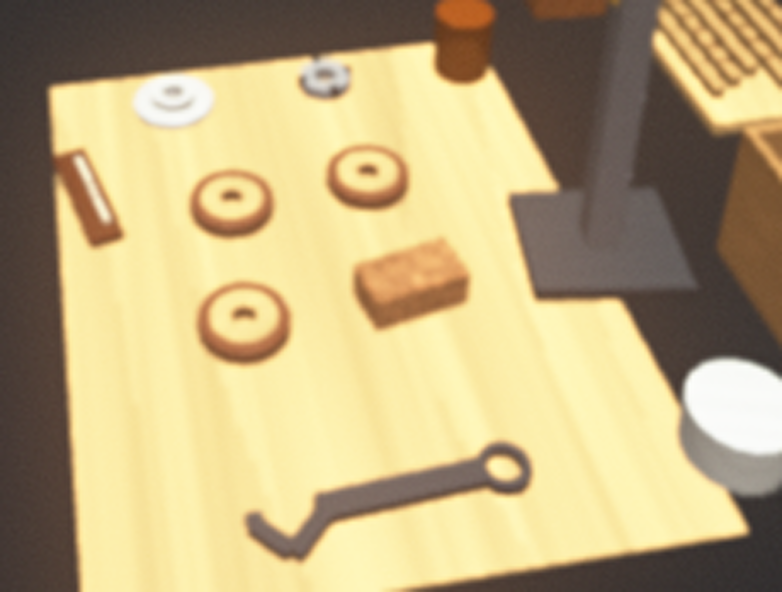

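View pics/c2.png

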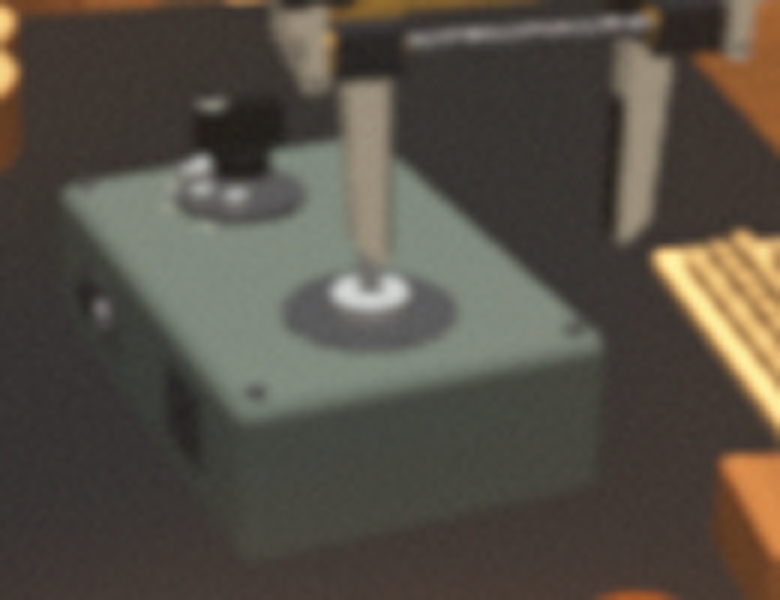

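View pics/c3.png

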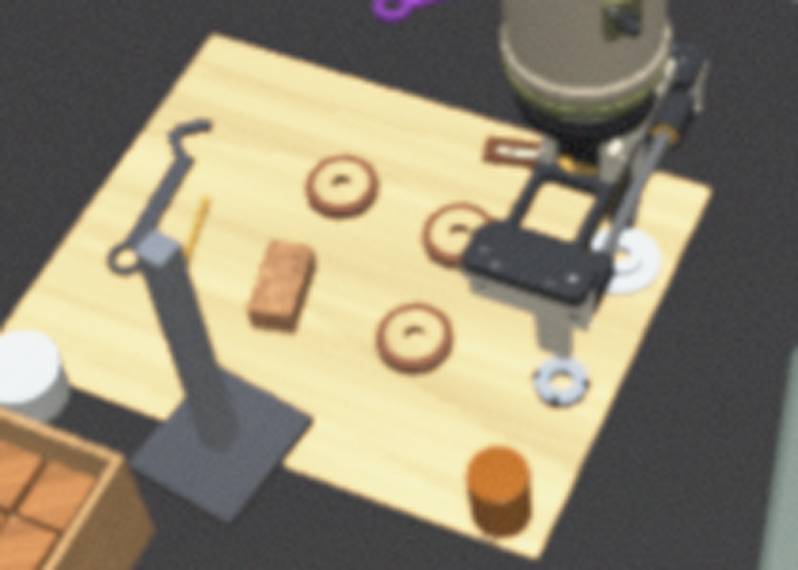

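View pics/c4.png

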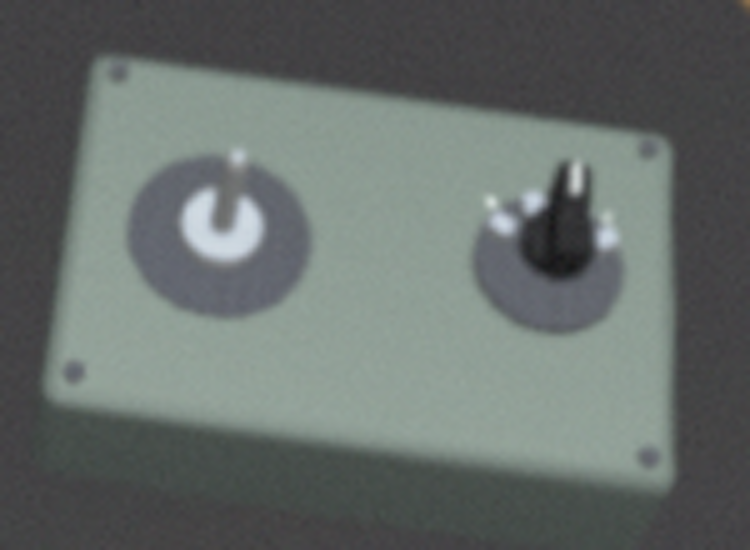

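```bash
python3 - <<'E'
from h import *
for n in('scene0','side0'):
    im,d,c=load(n); P=cloud(im,d,c)
    m=(abs(P[...,2]-.09)<.005)&(P[...,1]>.1)&(P[...,0]<.95)&(P[...,0]>.35)
    m=cv2.morphologyEx(m.astype(np.uint8),cv2.MORPH_OPEN,np.ones((3,3)))
    nl,l,s,_=cv2.connectedComponentsWithStats(m); k=1+s[1:,4].argmax()
    Q=P[l==k][:,:2].astype(np.float32); print(n,s[k],cv2.minAreaRect(Q),P[l==k][:,2].mean())
    b=P[(abs(P[...,2])<.02)]; print('bench z',np.nanmedian(b[:,2]))
print('scene')
im,d,c=load('scene0')
def S(c,name,u,v,z): print(name,pz(c,u,v,z).round(4))
f=lambda x,y:(280+x/5,220+y/5)
S(c,'spindle tip',*f(237,155),.164); S(c,'shoulder',*f(223,226),.102); S(c,'knobtop',*f(577,175),.148)
for nm,x,y in(('cornTL',95,57),('TR',672,137),('BR',672,492),('BL',45,402)): S(c,nm,*f(x,y),.09)
f=lambda x,y:(90+x/3.8,140+y/3.8)
for nm,x,y,z in(('segA',343,183,.012),('segB',460,232,.012),('segC',415,335,.012),('ring',561,379,.012),('flange hub',622,258,.014),('eye',124,258,.008),('peg?',205,200,.23),('uprighttop',158,247,.237),('glue',498,475,.055)): S(c,nm,*f(x,y),z)
print('side'); im,d,c=load('side0')
f=lambda x,y:(220+x/6,110+y/6)
S(c,'shoulder',*f(371,291),.102); S(c,'knobtop',*f(240,105),.148)
for nm,x,y in(('L',65,195),('F',240,420),('R',600,345)): S(c,nm,*f(x,y),.09)
f=lambda x,y:(190+x/3.4,210+y/3.4)
for nm,x,y,z in(('segB',231,195,.012),('segA',243,312,.012),('segC',367,168,.012),('ring',325,74,.012),('flange hub',174,95,.014),('eye',502,467,.008),('shank-hookend',322,507,.008),('hook',255,520,.008)): S(c,nm,*f(x,y),z)
E
```

```text
scene0 [ 289  231  126   88 6902] ((0.5749508738517761, 0.27180612087249756), (0.199994757771492, 0.2973524332046509), 11.345857620239258) 0.09103128055258158
bench z 0.0018762996264329868
side0 [ 230  133   89   46 2060] ((0.5733914375305176, 0.26986706256866455), (0.19729284942150116, 0.29682791233062744), 11.876168251037598) 0.09022480427304118
bench z 0.0006550444122301879
scene
spindle tip [0.5882 0.199  0.164 ]
shoulder [0.59   0.2004 0.102 ]
knobtop [0.5303 0.352  0.148 ]
cornTL [0.5124 0.1101 0.09  ]
TR [0.4513 0.3989 0.09  ]
BR [0.6431 0.4366 0.09  ]
BL [0.7029 0.1502 0.09  ]
segA [ 0.4467 -0.2712  0.012 ]
segB [ 0.456  -0.1677  0.012 ]
segC [ 0.5528 -0.1587  0.012 ]
ring [ 0.5481 -0.0463  0.012 ]
flange hub [ 0.4345 -0.0451  0.014 ]
eye [ 0.5705 -0.3947  0.008 ]
peg? [ 0.6366 -0.2418  0.23  ]
uprighttop [ 0.6832 -0.2467  0.237 ]
glue [ 0.6576 -0.044   0.055 ]
side
shoulder [0.5914 0.1946 0.102 ]
knobtop [0.5497 0.3434 0.148 ]
L [0.4528 0.3745 0.09  ]
F [0.508  0.0977 0.09  ]
R [0.6942 0.1366 0.09  ]
segB [ 0.4577 -0.1684  0.012 ]
segA [ 0.4486 -0.2714  0.012 ]
segC [ 0.5545 -0.1588  0.012 ]
ring [ 0.5495 -0.049   0.012 ]
flange hub [ 0.4326 -0.0555  0.014 ]
eye [ 0.5676 -0.3987  0.008 ]
shank-hookend [ 0.4677 -0.4054  0.008 ]
hook [ 0.432  -0.4067  0.008 ]
```

```bash
cat >> h.py <<'E'
from scipy.spatial.transform import Rotation as Rot
def down(yaw):
    c,s=np.cos(yaw),np.sin(yaw); return np.array([[0,c,s],[0,s,-c],[-1,0,0.]])
def rowrep(p,Rt,n,p0=None,R0=None):
    s=ctrl.observe(); p0=np.array(s['position']) if p0 is None else np.array(p0); R0=Rot.from_quat(np.roll(s['ee_rot'],-1)).as_matrix() if R0 is None else R0
    rel=Rot.from_matrix(R0.T@Rt).as_rotvec(); r=rel/n; A=Rot.from_rotvec(r).as_matrix()
    S=sum(np.linalg.matrix_power(A,k) for k in range(n)); t=np.linalg.solve(S,R0.T@(np.array(p)-p0))
    print('x%d'%n, np.round(np.r_[t,r],4).tolist(),'| step mm',round(np.linalg.norm(t)*1e3,1),'deg',round(np.degrees(np.linalg.norm(r)),2))
    return t,r
def go(x,y,z,yaw,n): return rowrep((x,y,z),down(yaw),n)
E
python3 - <<'E'
from h import *
go(.548,.353,.25,1.775,20)
E
```

```text
x20 [-0.0009, 0.0131, -0.0156, -0.0887, -0.0001, 0.0] | step mm 20.4 deg 5.08
```

Request:
{"op": "arm_command", "data": {"targets": [[-0.001,0.013,-0.0156,-0.0887,0,0],[-0.001,0.013,-0.0156,-0.0887,0,0],[-0.001,0.013,-0.0156,-0.0887,0,0],[-0.001,0.013,-0.0156,-0.0887,0,0],[-0.001,0.013,-0.0156,-0.0887,0,0],[-0.001,0.013,-0.0156,-0.0887,0,0],[-0.001,0.013,-0.0156,-0.0887,0,0],[-0.001,0.013,-0.0156,-0.0887,0,0],[-0.001,0.013,-0.0156,-0.0887,0,0],[-0.001,0.013,-0.0156,-0.0887,0,0]], "hand": 0.5, "force": 20}}

```text
clock: 0.98
position: [0.6572, 0.1889, 0.2419]
ee_rot: [0.666, 0.235, 0.667, -0.236]
contact_force: [0.6, 0.8, -1.1]
width: 0.0468
```

Request:
{"op": "arm_command", "data": {"targets": [[-0.001,0.013,-0.0156,-0.0887,0,0],[-0.001,0.013,-0.0156,-0.0887,0,0],[-0.001,0.013,-0.0156,-0.0887,0,0],[-0.001,0.013,-0.0156,-0.0887,0,0],[-0.001,0.013,-0.0156,-0.0887,0,0],[-0.001,0.013,-0.0156,-0.0887,0,0],[-0.001,0.013,-0.0156,-0.0887,0,0],[-0.001,0.013,-0.0156,-0.0887,0,0],[-0.001,0.013,-0.0156,-0.0887,0,0],[-0.001,0.013,-0.0156,-0.0887,0,0]]}}

```text
clock: 1.82
position: [0.5467, 0.3519, 0.252]
ee_rot: [0.703, -0.073, 0.704, 0.073]
contact_force: [-0.2, 0.1, 0.1]
width: 0.0466
```

```bash
python3 - <<'E'
from h import *
st(); snap('wrist','w1'); snap('side','s1');snap('scene','sc1')
crop('side0',0,0,1,1,1,'x')
E
```

```text
{'clock': 1.8167, 'joints': [0.493, 0.2599, 1.3068, 0.0001, 1.5758, -1.2856], 'position': [0.5467, 0.3519, 0.252], 'ee_rot': [0.703, -0.0734, 0.7036, 0.0733], 'contact_force': [-0.219, 0.0916, 0.1389], 'width': 0.0466}
```

View pics/w1.png

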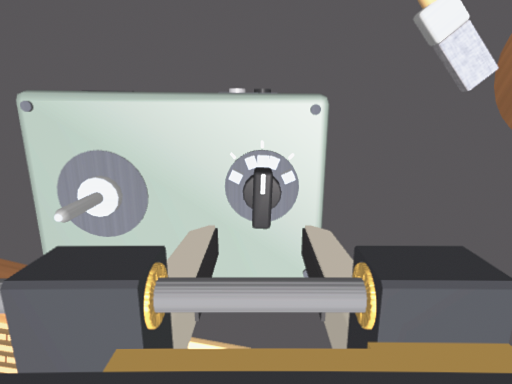

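View pics/sc1.png

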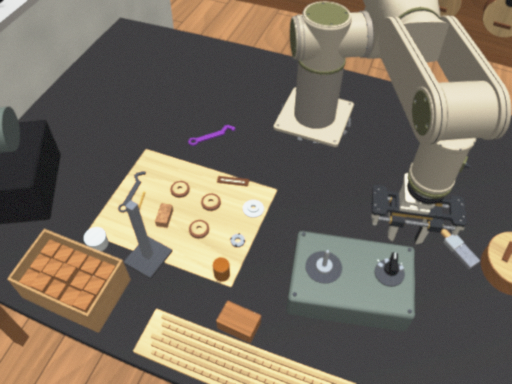

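```bash
python3 - <<'E'
from h import *
im,d,c=load('w1')
S=lambda n,u,v,z: print(n,pz(c,u,v,z).round(4))
S('bar near end top',262,227,.148);S('bar far end top',263,169,.148);
S('shoulder',98,197,.102);S('tip',62,214,.164);S('hubcentre?',262,192,.118)
S('dial',262,186,.092);S('spindial',103,193,.092)
P=cloud(im,d,c)
m=(abs(P[...,2]-.09)<.006)&(P[...,1]>.1); Q=P[m][:,:2].astype(np.float32); print(cv2.minAreaRect(Q))
b=(P[...,2]>.142)&(P[...,2]<.155)&(abs(P[...,0]-.548)<.04)&(abs(P[...,1]-.352)<.04); q=P[b]; print(b.sum(),q.mean(0),q.min(0),q.max(0),cv2.minAreaRect(q[:,:2].astype(np.float32)))
print(proj(c,[.5467,.3519,.148]))
E
cd pics; python3 -c "
import sys;sys.path.insert(0,'..')
import os;os.chdir('..')
from h import *
crop('w1',20,85,340,245,2.4,'w1c')"
```

```text
bar near end top [0.5711 0.3586 0.148 ]
bar far end top [0.5223 0.3492 0.148 ]
shoulder [0.5896 0.2002 0.102 ]
tip [0.5866 0.2023 0.164 ]
hubcentre? [0.5483 0.3541 0.118 ]
dial [0.5485 0.3544 0.092 ]
spindial [0.588  0.2002 0.092 ]
((0.5718482136726379, 0.27179959416389465), (0.18984487652778625, 0.2965807020664215), 11.453295707702637)
1091 [0.54779511 0.3535237  0.14717179] [0.52361909 0.34262713 0.14204465] [0.57434342 0.36535874 0.1497585 ] ((0.5489051342010498, 0.35379481315612793), (0.04966793954372406, 0.016025325283408165), 9.656349182128906)
[260.11829272 198.21976803]
```

View pics/w1c.png

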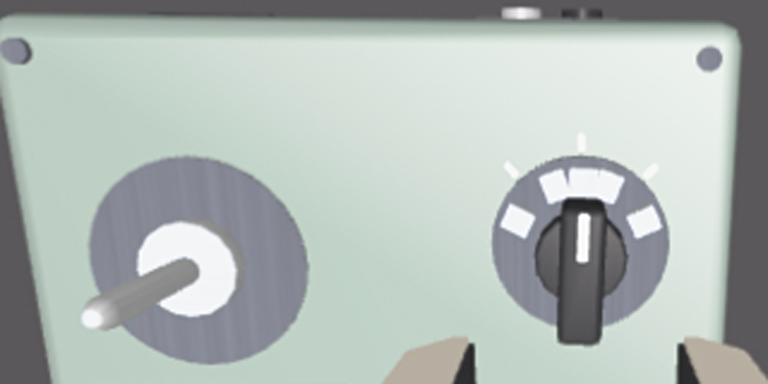

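```bash
python3 - <<'E'
from h import *
go(.5477,.354,.138,1.772,6)
E
```

```text
x6 [0.0191, 0.0003, 0.0002, 0.0006, -0.0, 0.0] | step mm 19.1 deg 0.03
```

Request:
{"op": "arm_command", "data": {"targets": [[0.019,0.0003,0.0002,0.0006,0,0],[0.019,0.0003,0.0002,0.0006,0,0],[0.019,0.0003,0.0002,0.0006,0,0],[0.019,0.0003,0.0002,0.0006,0,0],[0.019,0.0003,0.0002,0.0006,0,0],[0.019,0.0003,0.0002,0.0006,0,0],[0,0,0,0,0,0]], "hand": 0.5}}

```text
clock: 2.55
position: [0.5467, 0.3509, 0.1331]
ee_rot: [0.701, -0.071, 0.706, 0.068]
contact_force: [-0.7, 0.0, -0.4]
width: 0.0462
```

Request:
{"op": "arm_command", "data": {"targets": [[0,0,0,0,0,0],[0,0,0,0,0,0],[0,0,0,0,0,0],[0,0,0,0,0,0]], "hand": 0, "force": 40}}

```text
clock: 2.88
position: [0.5496, 0.3535, 0.1406]
ee_rot: [0.705, -0.07, 0.703, 0.071]
contact_force: [0.4, -0.3, 0.4]
width: 0.0243
```

Request:
{"op": "arm_command", "data": {"targets": [[0,0,0,0,0,0],[0,0,0,0,0,0],[0,0,0,0,0,0]]}}

```text
clock: 3.13
position: [0.5491, 0.3541, 0.1401]
ee_rot: [0.704, -0.07, 0.703, 0.071]
contact_force: [0.4, 2.6, 4.7]
width: 0.016
```

Request:
{"op": "arm_command", "data": {"targets": [[0,0,0,0,0,0],[0,0,0,0,0,0]]}}

```text
clock: 3.3
position: [0.5491, 0.3541, 0.1401]
ee_rot: [0.704, -0.07, 0.703, 0.071]
contact_force: [-0.3, 2.9, 6.1]
width: 0.0157
```

```bash
python3 - <<'E'
from h import *
st(); snap('wrist','w2'); st()
E
```

```text
{'clock': 3.3, 'joints': [0.494, 0.3263, 1.4329, 0.0005, 1.3798, -1.2768], 'position': [0.5491, 0.3541, 0.1401], 'ee_rot': [0.7043, -0.07, 0.7028, 0.0711], 'contact_force': [-0.2809, 2.8716, 6.1071], 'width': 0.0157}
{'clock': 3.35, 'joints': [0.494, 0.3263, 1.4329, 0.0005, 1.3798, -1.2768], 'position': [0.5491, 0.3541, 0.1401], 'ee_rot': [0.7043, -0.0701, 0.7028, 0.0711], 'contact_force': [-2.0291, 3.0797, 6.7923], 'width': 0.0157}
```

View pics/w2.png

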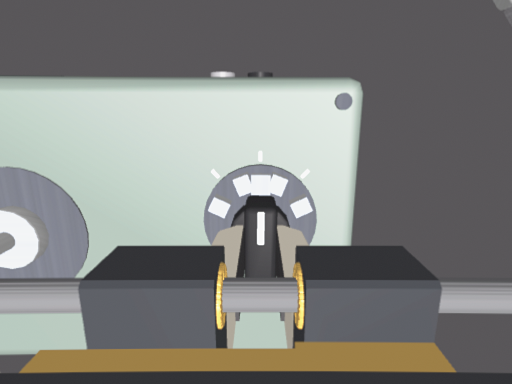

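Request:
{"op": "arm_command", "data": {"targets": [[-0.003,0,0,0,0,0],[-0.003,0,0,0,0,0],[-0.003,0,0,0,0,0],[-0.003,0,0,0,0,0],[-0.002,0,0,0,0,0],[-0.001,0,0,0,0,0],[0,0,0,0,0,0],[0,0,0,0,0,0]], "hand": 0, "force": 60}}

```text
clock: 4.02
position: [0.5488, 0.3539, 0.1522]
ee_rot: [0.704, -0.07, 0.703, 0.071]
contact_force: [6.7, 8.5, -10.6]
width: 0.0155
```

```bash
python3 - <<'E'
from h import *
st(); snap('wrist','w3'); crop('w3',150,130,370,330,3.5,'w3c')
E
```

```text
{'clock': 4.0167, 'joints': [0.4939, 0.3175, 1.421, 0.0007, 1.402, -1.2768], 'position': [0.5488, 0.3539, 0.1522], 'ee_rot': [0.7038, -0.0701, 0.7033, 0.0709], 'contact_force': [6.6942, 8.4639, -10.6354], 'width': 0.0155}
```

View pics/w3c.png

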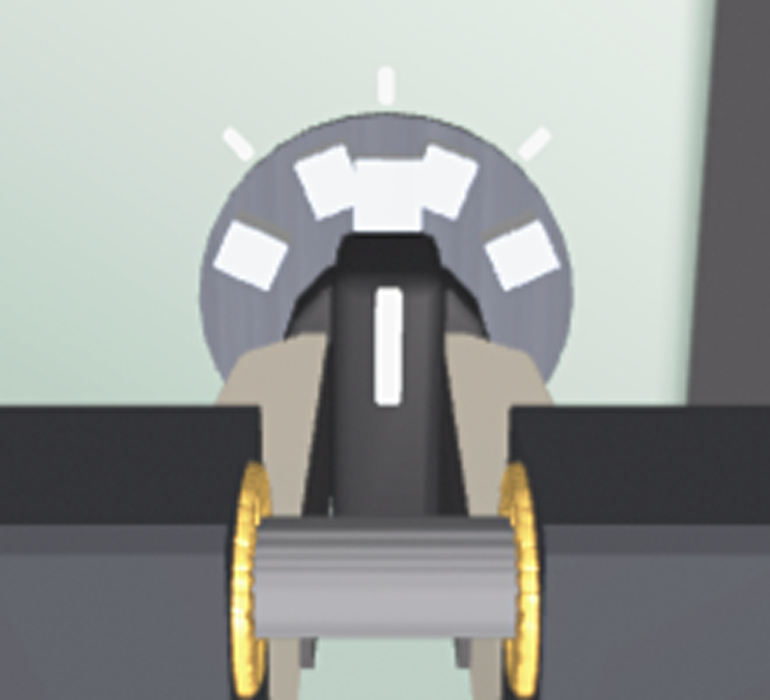

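Request:
{"op": "arm_command", "data": {"targets": [[-0.001,0.0003,0.0004,0,0,0],[-0.001,0.0003,0.0004,0,0,0],[0,0,0,0,0,0],[0,0,0,0,0,0]]}}

```text
clock: 4.4
position: [0.5489, 0.354, 0.1535]
ee_rot: [0.703, -0.071, 0.704, 0.07]
contact_force: [5.6, 5.1, -11.4]
width: 0.0153
```

```bash
python3 - <<'E'
from h import *
st(); im,d,c=snap('wrist','w4'); P=cloud(im,d,c)
for f in('w2','w4'):
    im,d,c=load(f);P=cloud(im,d,c);print(f,[np.round(np.nanmedian(P[v:v+6,u:u+6,2]),4) for u,v in((250,225),(250,240),(252,260),(258,205))])
E
```

```text
{'clock': 4.4, 'joints': [0.4942, 0.3189, 1.4167, 0.0003, 1.4069, -1.2763], 'position': [0.5489, 0.354, 0.1535], 'ee_rot': [0.7032, -0.0705, 0.7039, 0.0704], 'contact_force': [5.6399, 5.1241, -11.3567], 'width': 0.0153}
w2 [np.float64(0.1476), np.float64(0.1478), np.float64(0.1475), np.float64(0.1451)]
w4 [np.float64(0.1609), np.float64(0.1608), np.float64(0.1607), np.float64(0.1586)]
```

Request:
{"op": "arm_command", "data": {"targets": [[0,0,0,-0.075,0,0],[0,0,0,-0.075,0,0],[0,0,0,-0.075,0,0],[0,0,0,-0.075,0,0],[0,0,0,-0.075,0,0],[0,0,0,-0.075,0,0],[0,0,0,-0.075,0,0],[0,0,0,-0.075,0,0],[0,0,0,-0.075,0,0],[0,0,0,-0.075,0,0]]}}

```text
clock: 5.28
position: [0.5488, 0.3543, 0.1535]
ee_rot: [0.628, -0.324, 0.629, 0.325]
contact_force: [4.3, 6.0, -10.9]
width: 0.0155
```

Request:
{"op": "arm_command", "data": {"targets": [[0,0,0,0,0,0],[0,0,0,0,0,0]]}}

```text
clock: 5.45
position: [0.5487, 0.3543, 0.1535]
ee_rot: [0.628, -0.323, 0.629, 0.324]
contact_force: [4.5, 6.1, -11.1]
width: 0.0156
```

```bash
python3 - <<'E'
from h import *
s=st(); q=s['ee_rot']; M=Rot.from_quat(np.roll(q,-1)).as_matrix(); print('yaw',np.arctan2(M[1,1],M[0,1]))
im,d,c=snap('wrist','w5'); P=cloud(im,d,c); print([np.round(np.nanmedian(P[v:v+6,u:u+6,2]),4) for u,v in((250,225),(250,240),(252,260),(258,205))])
b=(P[...,2]>.152)&(P[...,2]<.166)&(abs(P[...,0]-.548)<.04)&(abs(P[...,1]-.352)<.04); im[b]=(255,0,0)
cv2.imwrite('pics/w5m.png',im[:,:,::-1])
crop('w5',150,130,370,330,3.5,'w5c')
E
```

```text
{'clock': 5.45, 'joints': [0.4945, 0.319, 1.4168, 0.0008, 1.4069, -2.0268], 'position': [0.5487, 0.3543, 0.1535], 'ee_rot': [0.6284, -0.3233, 0.6291, 0.3238], 'contact_force': [4.5094, 6.0543, -11.117], 'width': 0.0156}
yaw 2.521199715847205
[np.float64(0.1606), np.float64(0.161), np.float64(0.161), np.float64(0.1584)]
```

View pics/w5c.png

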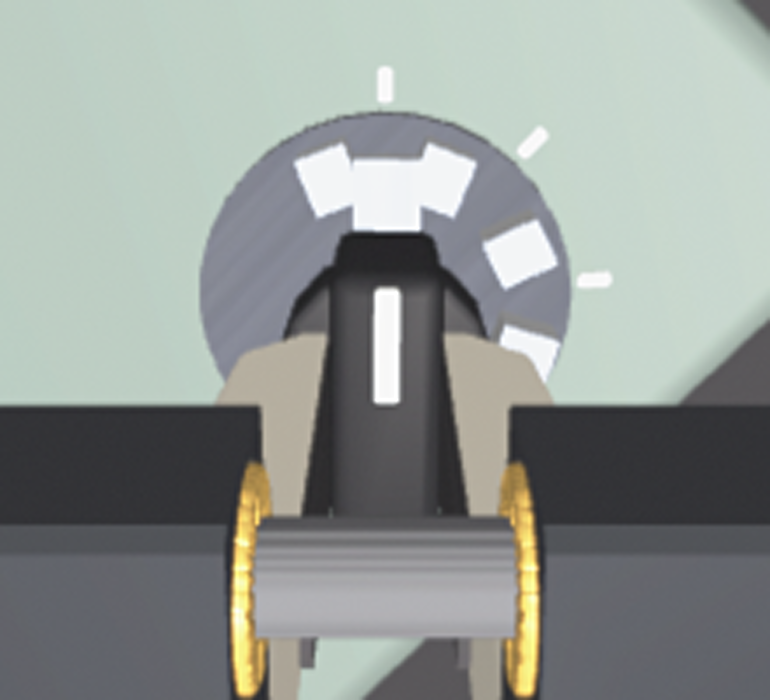

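Request:
{"op": "arm_command", "data": {"targets": [[0.004,0,0,0,0,0],[0.004,0,0,0,0,0],[0.004,0,0,0,0,0],[0.003,0,0,0,0,0],[0,0,0,0,0,0]]}}

```text
clock: 5.92
position: [0.5489, 0.3544, 0.1402]
ee_rot: [0.629, -0.323, 0.629, 0.324]
contact_force: [-0.2, 5.0, -2.2]
width: 0.0161
```

```bash
python3 - <<'E'
from h import *
s=st()
im,d,c=snap('wrist','w6'); P=cloud(im,d,c); print([np.round(np.nanmedian(P[v:v+6,u:u+6,2]),4) for u,v in((250,225),(250,240),(252,260),(258,205))])
E
```

```text
{'clock': 5.9167, 'joints': [0.4945, 0.3289, 1.4297, 0.0007, 1.3833, -2.0263], 'position': [0.5489, 0.3544, 0.1402], 'ee_rot': [0.6288, -0.3231, 0.6289, 0.3236], 'contact_force': [-0.226, 5.0061, -2.157], 'width': 0.0161}
[np.float64(0.1477), np.float64(0.1476), np.float64(0.1476), np.float64(0.1453)]
```

Down at 0.1477 again (same as at start). Release and rise.

Request:
{"op": "arm_command", "data": {"targets": [[0,0,0,0,0,0],[0,0,0,0,0,0],[0,0,0,0,0,0],[0,0,0,0,0,0],[-0.01,0,0,0,0,0],[-0.03,0,0,0,0,0],[-0.03,0,0,0,0,0],[-0.03,0,0,0,0,0],[-0.02,0,0,0,0,0]], "hand": 0.5}}

```text
clock: 6.72
position: [0.5499, 0.3542, 0.2654]
ee_rot: [0.63, -0.323, 0.627, 0.323]
contact_force: [0.1, -0.3, 0.5]
width: 0.0466
```

```bash
python3 - <<'E'
from h import *
s=st(); snap('wrist','w7'); snap('side','s7'); snap('scene','sc7')
im,d,c=load('s7');crop('s7',190,210,420,384,3.4,'s7c')
im,d,c=load('w7')
E
```

```text
{'clock': 6.7167, 'joints': [0.4939, 0.2622, 1.28, -0.0002, 1.5953, -2.0263], 'position': [0.5499, 0.3542, 0.2654], 'ee_rot': [0.6304, -0.3233, 0.6275, 0.3232], 'contact_force': [0.1368, -0.2597, 0.4657], 'width': 0.0466}
```

View pics/w7.png

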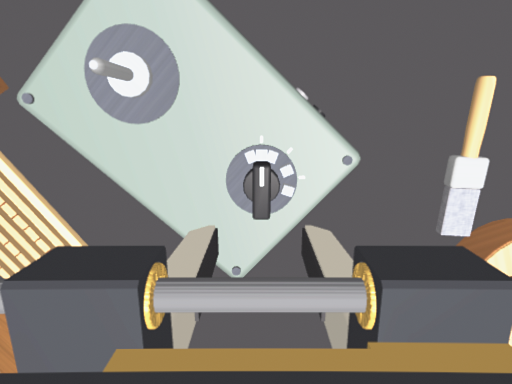

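View pics/s7c.png

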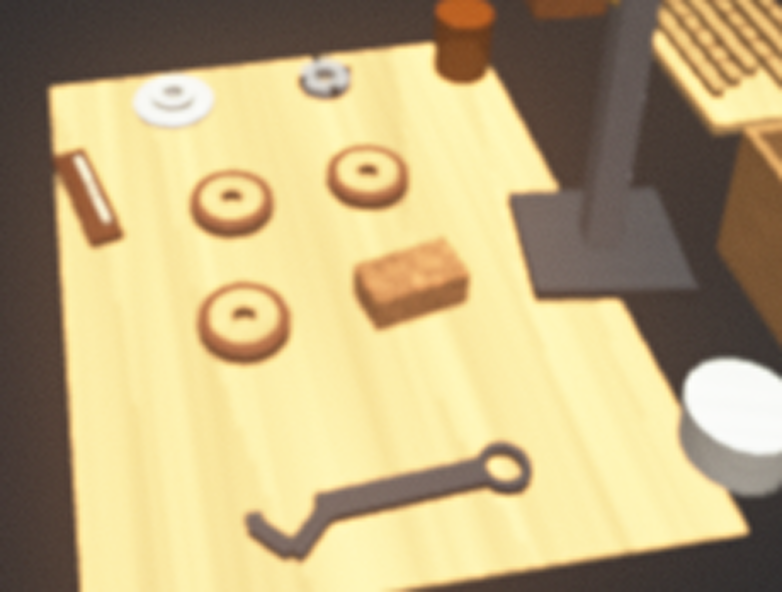

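```bash
cat >> h.py <<'E'
def path(p,Rt,n):
    s=ctrl.observe(); R0=Rot.from_quat(np.roll(s['ee_rot'],-1)).as_matrix(); p0=np.array(s['position'])
    t,r=rowrep(p,Rt,n); A=Rot.from_rotvec(r).as_matrix(); o=[]
    q,M=p0.copy(),R0.copy()
    for i in range(n):
        q=q+M@t; M=M@A; o.append((q.round(3).tolist(),round(float(np.hypot(q[0],q[1])),3)))
    print(o[::3])
E
python3 - <<'E'
from h import *
path((.4335,-.03,.225),down(0),22)
im,d,c=load('w7')
print(pz(c,95,65,.164),pz(c,127,74,.102))
E
```

```text
x22 [0.0018, -0.0241, -0.001, 0.1146, 0.0002, -0.0002] | step mm 24.2 deg 6.56
[([0.57, 0.34, 0.263], 0.663), ([0.615, 0.283, 0.258], 0.677), ([0.639, 0.215, 0.252], 0.674), ([0.638, 0.143, 0.247], 0.654), ([0.613, 0.075, 0.241], 0.618), ([0.567, 0.02, 0.236], 0.567), ([0.504, -0.017, 0.23], 0.505), ([0.433, -0.03, 0.225], 0.435)]
[0.58930047 0.20042702 0.164     ] [0.59019208 0.19919014 0.102     ]
```

Request:
{"op": "arm_command", "data": {"targets": [[0.0018,-0.0241,-0.001,0.1146,0,0],[0.0018,-0.0241,-0.001,0.1146,0,0],[0.0018,-0.0241,-0.001,0.1146,0,0],[0.0018,-0.0241,-0.001,0.1146,0,0],[0.0018,-0.0241,-0.001,0.1146,0,0],[0.0018,-0.0241,-0.001,0.1146,0,0],[0.0018,-0.0241,-0.001,0.1146,0,0],[0.0018,-0.0241,-0.001,0.1146,0,0],[0.0018,-0.0241,-0.001,0.1146,0,0],[0.0018,-0.0241,-0.001,0.1146,0,0]]}}

```text
clock: 7.7
position: [0.6358, 0.1414, 0.2405]
ee_rot: [0.702, 0.071, 0.704, -0.072]
contact_force: [-0.5, -0.0, 0.0]
width: 0.0466
```

Request:
{"op": "arm_command", "data": {"targets": [[0.0018,-0.0241,-0.001,0.1146,0,0],[0.0018,-0.0241,-0.001,0.1146,0,0],[0.0018,-0.0241,-0.001,0.1146,0,0],[0.0018,-0.0241,-0.001,0.1146,0,0],[0.0018,-0.0241,-0.001,0.1146,0,0],[0.0018,-0.0241,-0.001,0.1146,0,0],[0.0018,-0.0241,-0.001,0.1146,0,0],[0.0018,-0.0241,-0.001,0.1146,0,0],[0.0018,-0.0241,-0.001,0.1146,0,0],[0.0018,-0.0241,-0.001,0.1146,0,0]]}}

```text
clock: 8.53
position: [0.4783, -0.0244, 0.2229]
ee_rot: [0.552, 0.441, 0.553, -0.442]
contact_force: [0.7, 0.6, 0.1]
width: 0.0466
```

Request:
{"op": "arm_command", "data": {"targets": [[0.0018,-0.0241,-0.001,0.1146,0,0],[0.0018,-0.0241,-0.001,0.1146,0,0],[0,0,0,0,0,0],[0,0,0,0,0,0]]}}

```text
clock: 8.87
position: [0.4315, -0.0298, 0.2201]
ee_rot: [0.5, 0.5, 0.5, -0.5]
contact_force: [-0.3, 0.3, -0.5]
width: 0.0464
```

```bash
python3 - <<'E'
from h import *
s=st(); snap('wrist','w8')
E
```

```text
{'clock': 8.8667, 'joints': [-0.1877, -0.3332, 1.9435, 0.0, 1.5323, -0.1877], 'position': [0.4315, -0.0298, 0.2201], 'ee_rot': [0.4997, 0.4998, 0.5003, -0.5002], 'contact_force': [-0.2735, 0.3056, -0.5057], 'width': 0.0464}
```

View pics/w8.png

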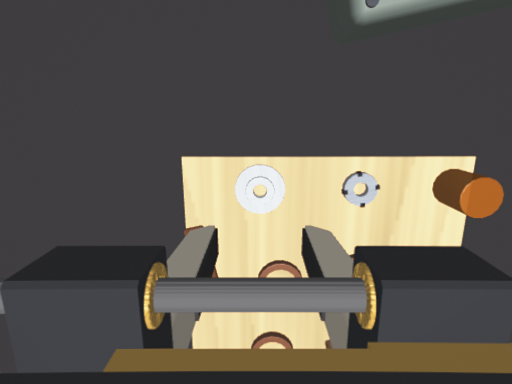

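```bash
python3 - <<'E'
from h import *
im,d,c=load('w8'); crop('w8',220,145,400,235,4.4,'w8c')
print(pz(c,260,188,.014),pz(c,361,188,.012), 'tcp proj bench',proj(c,[.4315,-.0298,.01]))
h=cv2.cvtColor(im,cv2.COLOR_RGB2HSV)
m=((h[...,1]<60)&(h[...,2]>110)).astype(np.uint8); m[:150]=0;m[230:]=0;m[:,:225]=0;m[:,300:]=0
cn=max(cv2.findContours(m,cv2.RETR_EXTERNAL,cv2.CHAIN_APPROX_NONE)[0],key=len); e=cv2.fitEllipse(cn); print(e,pz(c,e[0][0],e[0][1],.006))
E
```

```text
[ 0.43211317 -0.0444555   0.014     ] [ 0.54853389 -0.04506758  0.012     ] tcp proj bench [259.453135  174.7962378]
((259.66094970703125, 188.66688537597656), (49.19955825805664, 49.940635681152344), 95.7542724609375) [ 0.43170647 -0.04711209  0.006     ]
```

View pics/w8c.png

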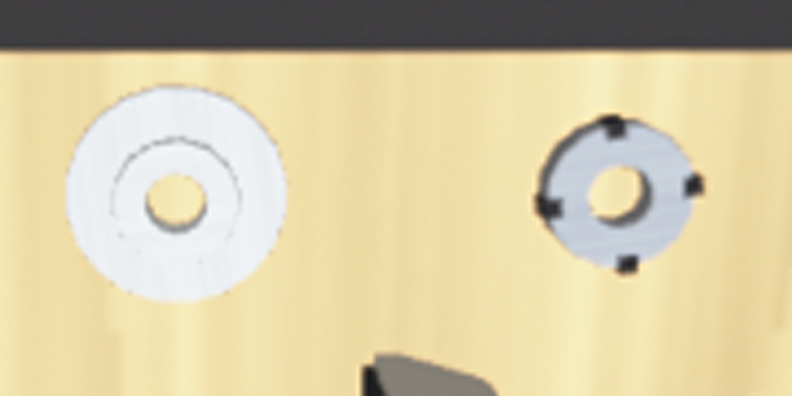

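Request:
{"op": "arm_command", "data": {"targets": [[0.02,0,0.0019,0,0,0],[0.02,0,0.0019,0,0,0],[0.02,0,0.0019,0,0,0],[0.02,0,0.0019,0,0,0],[0.02,0,0.0019,0,0,0],[0.02,0,0.0019,0,0,0],[0.02,0,0.0019,0,0,0],[0.02,0,0.0019,0,0,0],[0.01,0,0.002,0,0,0],[0,0,0,0,0,0]]}}

```text
clock: 9.75
position: [0.4309, -0.0467, 0.0483]
ee_rot: [0.499, 0.499, 0.502, -0.501]
contact_force: [0.2, 1.1, -0.2]
width: 0.0463
```

Request:
{"op": "arm_command", "data": {"targets": [[0,0,0,0,0,0],[0,0,0,0,0,0],[0,0,0,0,0,0]]}}

```text
clock: 10.0
position: [0.4338, -0.0472, 0.0525]
ee_rot: [0.501, 0.501, 0.499, -0.5]
contact_force: [-0.4, -0.2, -0.2]
width: 0.0463
```

Request:
{"op": "arm_command", "data": {"targets": [[0.008,-0.0005,0,0,0,0],[0.008,-0.0005,0,0,0,0],[0.008,-0.0005,0,0,0,0],[0.006,-0.0005,0,0,0,0],[0,0,0,0,0,0],[0,0,0,0,0,0],[0,0,0,0,0,0],[0,0,0,0,0,0]]}}

```text
clock: 10.67
position: [0.4307, -0.0471, 0.0213]
ee_rot: [0.5, 0.5, 0.5, -0.5]
contact_force: [0.5, -0.2, 0.1]
width: 0.0469
```

Request:
{"op": "arm_command", "data": {"targets": [[-0.0005,0,0,0,0,0],[0,0,0,0,0,0],[0,0,0,0,0,0],[0,0,0,0,0,0],[0,0,0,0,0,0]], "hand": 0, "force": 25}}

```text
clock: 11.08
position: [0.4308, -0.0471, 0.0219]
ee_rot: [0.5, 0.5, 0.5, -0.5]
contact_force: [-0.4, 0.2, 2.9]
width: 0.0324
```

Request:
{"op": "arm_command", "data": {"targets": [[0,0,0,0,0,0],[0,0,0,0,0,0]]}}

```text
clock: 11.25
position: [0.4307, -0.047, 0.0219]
ee_rot: [0.5, 0.5, 0.5, -0.5]
contact_force: [-1.7, 0.4, 5.0]
width: 0.0325
```

Request:
{"op": "arm_command", "data": {"targets": [[-0.01,0,0,0,0,0],[-0.02,0,0,0,0,0],[-0.03,0,0,0,0,0],[-0.03,0,0,0,0,0],[-0.03,0,0,0,0,0],[-0.03,0,0,0,0,0],[-0.02,0,0,0,0,0],[0,0,0,0,0,0],[0,0,0,0,0,0]]}}

```text
clock: 12.0
position: [0.4312, -0.0471, 0.1929]
ee_rot: [0.501, 0.501, 0.499, -0.5]
contact_force: [-0.2, 0.9, -1.8]
width: 0.0326
```

```bash
python3 - <<'E'
from h import *
s=st(); snap('wrist','w9'); snap('side','s9'); snap('scene','sc9'); crop('s9',180,100,340,270,4,'s9c'); crop('sc9',180,120,300,260,5,'sc9c')
E
```

```text
{'clock': 12.0, 'joints': [-0.2272, -0.3188, 1.9818, 0.0, 1.4758, -0.2264], 'position': [0.4312, -0.0471, 0.1929], 'ee_rot': [0.5006, 0.5007, 0.499, -0.4997], 'contact_force': [-0.2186, 0.9328, -1.753], 'width': 0.0326}
```

View pics/w9.png

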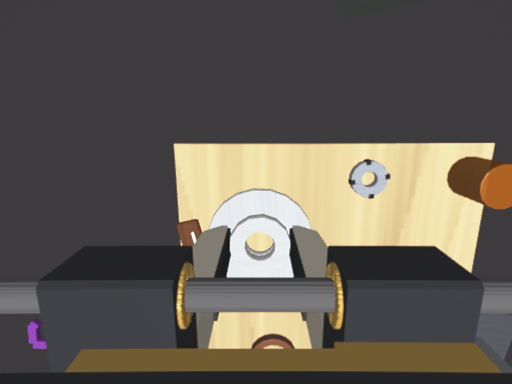

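View pics/s9c.png

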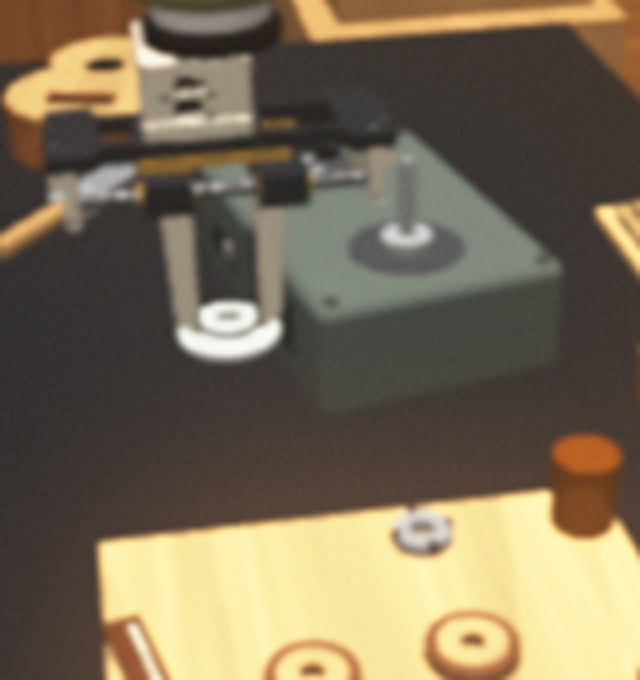

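View pics/sc9c.png

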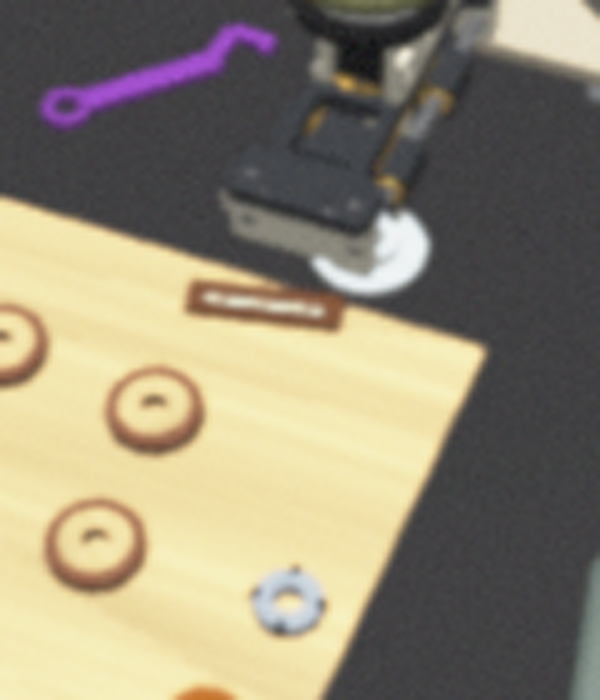

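```bash
python3 - <<'E'
from h import *
crop('w9',200,180,320,280,6,'w9c')
E
```

```text
(no output)
```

View pics/w9c.png

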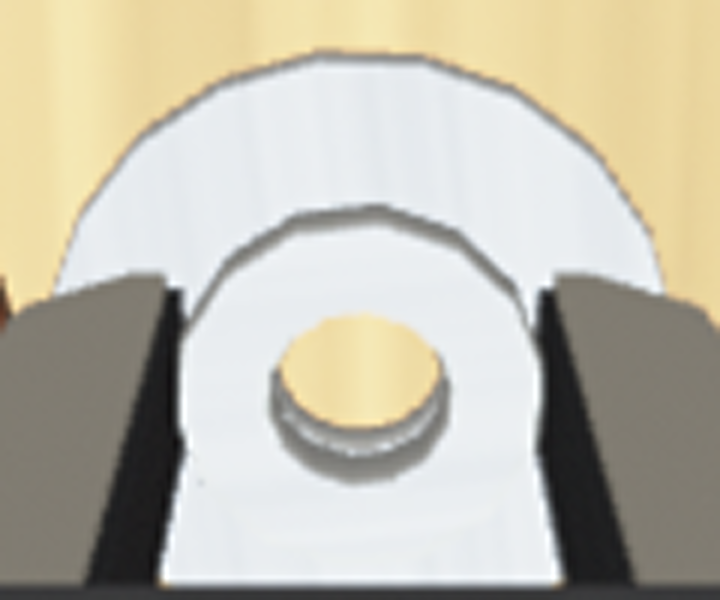

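```bash
python3 - <<'E'
from h import *
im,d,c=load('w9'); P=cloud(im,d,c)
print('hub top depth z',np.nanmedian(P[232:236,235:240,2]),np.nanmedian(P[263:270,255:265,2]))
p=pz(c,260,246.3,.185); s=ctrl.observe(); print(p, p-s['position'])
# spindle from w7, side, scene
path((.59,.20,.235),down(0),14)
E
```

```text
hub top depth z 0.18426931673230174 0.18441023544827254
[ 0.43198996 -0.04800764  0.185     ] [ 0.0026722  -0.00127115 -0.00471745]
x14 [-0.0032, 0.0115, -0.0176, -0.0001, -0.0, 0.0002] | step mm 21.3 deg 0.01
[([0.441, -0.029, 0.193], 0.442), ([0.475, 0.024, 0.203], 0.476), ([0.51, 0.077, 0.212], 0.515), ([0.544, 0.129, 0.222], 0.559), ([0.579, 0.182, 0.232], 0.607)]
```

Request:
{"op": "arm_command", "data": {"targets": [[-0.0032,0.0116,-0.0155,0,0,0],[-0.0032,0.0116,-0.0155,0,0,0],[-0.0032,0.0116,-0.0155,0,0,0],[-0.0032,0.0116,-0.0155,0,0,0],[-0.0032,0.0116,-0.0155,0,0,0],[-0.0032,0.0116,-0.0155,0,0,0],[-0.0032,0.0116,-0.0155,0,0,0],[-0.0032,0.0116,-0.0155,0,0,0],[-0.0032,0.0116,-0.0155,0,0,0],[-0.0032,0.0116,-0.0155,0,0,0]]}}

```text
clock: 12.98
position: [0.546, 0.1087, 0.2213]
ee_rot: [-0.499, -0.499, -0.501, 0.501]
contact_force: [-0.4, -0.1, -2.0]
width: 0.033
```

Request:
{"op": "arm_command", "data": {"targets": [[-0.0032,0.0116,-0.0155,0,0,0],[-0.0032,0.0116,-0.0155,0,0,0],[-0.0032,0.0116,-0.0155,0,0,0],[-0.0032,0.0055,-0.0155,0,0,0],[0,0,0,0,0,0],[0,0,0,0,0,0],[0,0,0,0,0,0],[0,0,0,0,0,0],[0,0,0,0,0,0]]}}

```text
clock: 13.73
position: [0.5865, 0.169, 0.2358]
ee_rot: [-0.499, -0.5, -0.5, 0.501]
contact_force: [-0.3, -0.0, -1.5]
width: 0.0322
```

```bash
python3 - <<'E'
from h import *
s=st(); snap('wrist','w10'); st(); crop('w10',180,90,340,280,4,'w10c')
E
```

```text
{'clock': 13.7333, 'joints': [0.1968, 0.1579, 1.4523, -0.0002, 1.5324, 0.1984], 'position': [0.5865, 0.169, 0.2358], 'ee_rot': [-0.4995, -0.5001, -0.4997, 0.5007], 'contact_force': [-0.2936, -0.0038, -1.492], 'width': 0.0322}
{'clock': 13.7833, 'joints': [0.1968, 0.1578, 1.452, -0.0001, 1.5324, 0.1985], 'position': [0.5866, 0.1691, 0.236], 'ee_rot': [-0.4995, -0.5002, -0.4997, 0.5006], 'contact_force': [0.0433, 0.0282, -0.5038], 'width': 0.0326}
```

View pics/w10c.png

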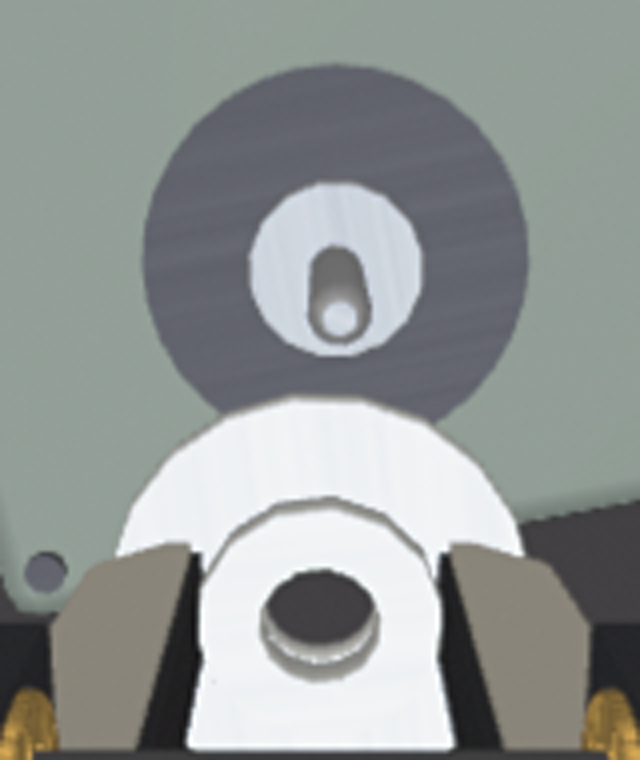

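```bash
python3 - <<'E'
from h import *
im,d,c=load('w10')
a=pz(c,263.9,157.3,.102);b=pz(c,265,169.8,.164);e=pz(c,260,246.5,.228); print(a,b,e,'dial',pz(c,180+335/4,90+255/4,.092))
print(e-np.array([.5865,.169,.2358]))
E
```

```text
[0.59081823 0.19928976 0.102     ] [0.59089599 0.19870032 0.164     ] [0.58730107 0.16809527 0.228     ] dial [0.59079234 0.20123962 0.092     ]
[ 0.00080107 -0.00090473 -0.0078    ]
```

Request:
{"op": "arm_command", "data": {"targets": [[0,0.0008,-0.0078,0,0,0],[0,0.0008,-0.0078,0,0,0],[0,0.0008,-0.0078,0,0,0],[0,0.0008,-0.0078,0,0,0],[0.01,0,0,0,0,0],[0.01,0,0,0,0,0],[0.01,0,0,0,0,0],[0,0,0,0,0,0],[0,0,0,0,0,0],[0,0,0,0,0,0]]}}

```text
clock: 14.62
position: [0.5901, 0.2008, 0.2061]
ee_rot: [-0.5, -0.5, -0.5, 0.5]
contact_force: [-0.2, -0.2, -0.9]
width: 0.0322
```

Request:
{"op": "arm_command", "data": {"targets": [[0,0,0,0,0,0],[0,0,0,0,0,0]]}}

```text
clock: 14.78
position: [0.5906, 0.201, 0.2071]
ee_rot: [0.5, 0.501, 0.5, -0.5]
contact_force: [0.2, 1.2, -0.4]
width: 0.0326
```

```bash
python3 - <<'E'
from h import *
s=st(); snap('wrist','w11'); crop('w11',180,90,340,280,4,'w11c')
E
```

```text
{'clock': 14.7833, 'joints': [0.2459, 0.2053, 1.4515, -0.0, 1.4836, 0.2469], 'position': [0.5906, 0.201, 0.2071], 'ee_rot': [0.5, 0.5006, 0.4995, -0.4999], 'contact_force': [0.1532, 1.1978, -0.4342], 'width': 0.0326}
```

View pics/w11c.png

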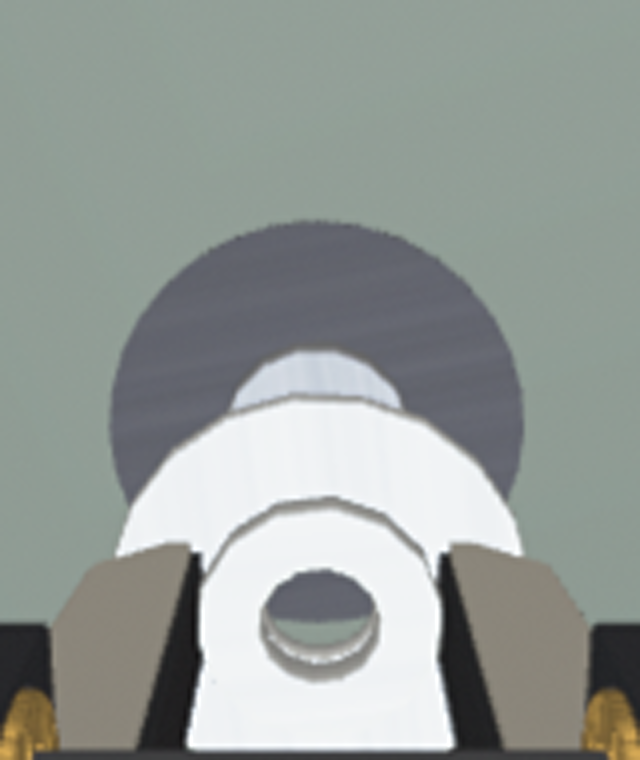

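Request:
{"op": "arm_command", "data": {"targets": [[0.005,-0.0008,0.0006,0,0,0],[0.008,0,0,0,0,0],[0.008,0,0,0,0,0],[0.008,0,0,0,0,0],[0.008,0,0,0,0,0],[0.008,0,0,0,0,0],[0.008,0,0,0,0,0],[0,0,0,0,0,0],[0,0,0,0,0,0]]}}

```text
clock: 15.58
position: [0.5889, 0.2004, 0.1524]
ee_rot: [-0.5, -0.5, -0.5, 0.501]
contact_force: [-0.2, 0.3, -0.3]
width: 0.0324
```

Request:
{"op": "arm_command", "data": {"targets": [[0.006,0,0,0,0,0],[0.006,0,0,0,0,0],[0.006,0,0,0,0,0],[0.005,0,0,0,0,0],[0.003,0,0,0,0,0],[0.002,0,0,0,0,0],[0,0,0,0,0,0],[0,0,0,0,0,0]]}}

```text
clock: 16.25
position: [0.5894, 0.2005, 0.1253]
ee_rot: [-0.5, -0.5, -0.5, 0.5]
contact_force: [0.6, -0.3, -1.1]
width: 0.0322
```

Request:
{"op": "arm_command", "data": {"targets": [[0.001,0,0,0,0,0],[0.001,0,0,0,0,0],[0,0,0,0,0,0],[0,0,0,0,0,0]]}}

```text
clock: 16.58
position: [0.5897, 0.2006, 0.1239]
ee_rot: [0.5, 0.5, 0.5, -0.5]
contact_force: [0.8, -0.5, 2.9]
width: 0.0327
```

Request:
{"op": "arm_command", "data": {"targets": [[0,0,0,0,0,0],[0,0,0,0,0,0],[0,0,0,0,0,0],[0,0,0,0,0,0],[-0.01,0,0,0,0,0],[-0.02,0,0,0,0,0],[-0.03,0,0,0,0,0],[-0.03,0,0,0,0,0],[-0.02,0,0,0,0,0]], "hand": 0.5}}

```text
clock: 17.33
position: [0.5902, 0.2007, 0.2375]
ee_rot: [0.5, 0.501, 0.499, -0.499]
contact_force: [0.2, 0.8, 0.9]
width: 0.0467
```

```bash
python3 - <<'E'
from h import *
s=st(); im,d,c=snap('wrist','w12'); P=cloud(im,d,c); crop('w12',180,90,340,280,4,'w12c'); snap('side','s12')
E
```

```text
{'clock': 17.3333, 'joints': [0.2456, 0.1878, 1.4159, 0.0, 1.5344, 0.2463], 'position': [0.5902, 0.2007, 0.2375], 'ee_rot': [0.5004, 0.5013, 0.4992, -0.4991], 'contact_force': [0.184, 0.8262, 0.8857], 'width': 0.0467}
```

View pics/w12.png

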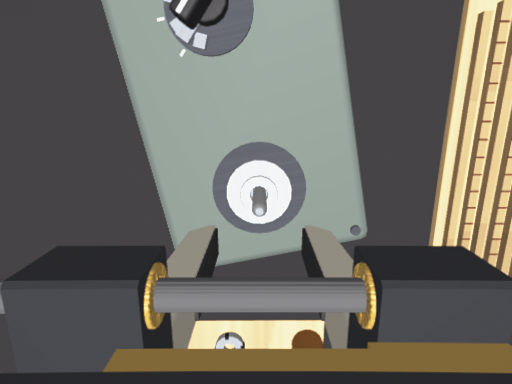

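View pics/s12.png

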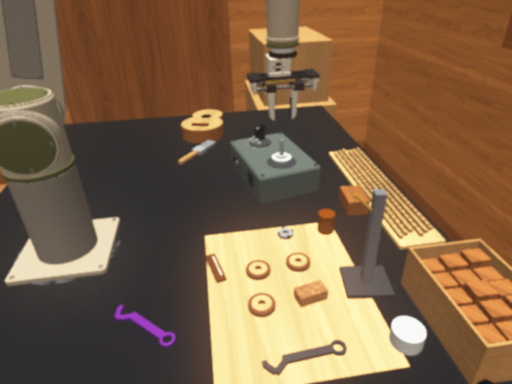

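Request:
{"op": "arm_command", "data": {"targets": [[0.0017,-0.0037,0.0336,0,0,0],[0.0017,-0.0037,0.0336,0,0,0],[0.0017,-0.0037,0.0336,0,0,0],[0.0017,-0.0037,0.0336,0,0,0],[0.0017,-0.0037,0.0336,0,0,0],[0.0017,-0.0037,0.0336,0,0,0],[0.0017,-0.0037,0.0336,0,0,0],[0.0017,-0.0037,0.0336,0,0,0],[0.0017,-0.0037,0.0336,0,0,0],[0.0017,-0.0037,0.0336,0,0,0]], "hand": 0.78}}

```text
clock: 18.27
position: [0.5512, -0.1369, 0.2157]
ee_rot: [-0.5, -0.5, -0.5, 0.5]
contact_force: [1.0, 0.5, -0.6]
width: 0.0723
```

Request:
{"op": "arm_command", "data": {"targets": [[0,0,0,0,0,0],[0,0,0,0,0,0],[0,0,0,0,0,0],[0,0,0,0,0,0],[0,0,0,0,0,0]]}}

```text
clock: 18.68
position: [0.5523, -0.1342, 0.2163]
ee_rot: [0.5, 0.5, 0.5, -0.5]
contact_force: [-0.1, 0.6, 0.7]
width: 0.0727
```

```bash
python3 - <<'E'
from h import *
s=st(); im,d,c=snap('wrist','w13')
crop('w13',100,120,420,260,2.4,'w13c')
E
```

```text
{'clock': 18.6833, 'joints': [-0.3287, 0.0532, 1.5999, 0.0002, 1.4886, -0.3296], 'position': [0.5523, -0.1342, 0.2163], 'ee_rot': [0.5001, 0.4998, 0.5003, -0.4997], 'contact_force': [-0.0927, 0.6245, 0.6791], 'width': 0.0727}
```

View pics/w13c.png

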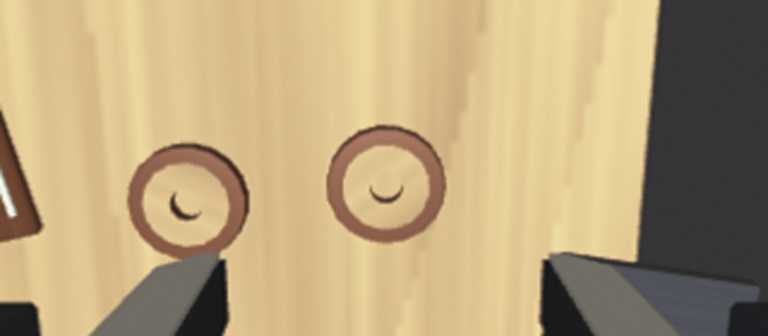

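```bash
python3 - <<'E'
from h import *
im,d,c=load('w13'); print(pz(c,260.8,197.5,.012),pz(c,177.5,204.8,.012)); P=cloud(im,d,c); print(np.nanmedian(P[205:208,255:265,2]))
E
```

```text
[ 0.55406135 -0.15962584  0.012     ] [ 0.4576076  -0.16831336  0.012     ]
0.011867274276369355
```

Request:
{"op": "arm_command", "data": {"targets": [[0.02,0.0002,0.0025,0,0,0],[0.02,0.0002,0.0025,0,0,0],[0.02,0.0002,0.0025,0,0,0],[0.02,0.0002,0.0025,0,0,0],[0.02,0.0002,0.0025,0,0,0],[0.02,0.0002,0.0025,0,0,0],[0.02,0.0002,0.0025,0,0,0],[0.02,0.0002,0.0025,0,0,0],[0.01,0.0001,0.0026,0,0,0],[0,0,0.0028,0,0,0]]}}

```text
clock: 19.57
position: [0.5519, -0.1595, 0.0435]
ee_rot: [0.498, 0.499, 0.502, -0.501]
contact_force: [0.3, 0.5, -0.3]
width: 0.0725
```

Request:
{"op": "arm_command", "data": {"targets": [[0,0,0,0,0,0],[0,0,0,0,0,0],[0,0,0,0,0,0],[0,0,0,0,0,0],[0,0,0,0,0,0]]}}

```text
clock: 19.98
position: [0.5545, -0.1611, 0.0475]
ee_rot: [0.5, 0.5, 0.499, -0.5]
contact_force: [-0.3, -0.1, -0.3]
width: 0.0724
```

Down 30 mm, +y 1.5 mm (tool z −0.0015).

Request:
{"op": "arm_command", "data": {"targets": [[0.008,0,-0.0005,0,0,0],[0.008,0,-0.0005,0,0,0],[0.008,0,-0.0005,0,0,0],[0.005,0,0,0,0,0],[0,0,0,0,0,0],[0,0,0,0,0,0],[0,0,0,0,0,0],[0,0,0,0,0,0]]}}

```text
clock: 20.65
position: [0.5541, -0.1595, 0.0177]
ee_rot: [0.5, 0.5, 0.5, -0.5]
contact_force: [-0.0, 0.5, -0.2]
width: 0.0726
```

Request:
{"op": "arm_command", "data": {"targets": [[0,0,0,0,0,0],[0,0,0,0,0,0],[0,0,0,0,0,0],[0,0,0,0,0,0],[0,0,0,0,0,0]], "hand": 0, "force": 25}}

```text
clock: 21.07
position: [0.554, -0.1595, 0.0177]
ee_rot: [0.5, 0.5, 0.5, -0.5]
contact_force: [0.6, 0.6, 3.0]
width: 0.0576
```

Request:
{"op": "arm_command", "data": {"targets": [[0,0,0,0,0,0],[0,0,0,0,0,0]]}}

```text
clock: 21.23
position: [0.554, -0.1595, 0.0177]
ee_rot: [0.5, 0.5, 0.5, -0.5]
contact_force: [-0.7, 0.4, 2.3]
width: 0.0582
```

Request:
{"op": "arm_command", "data": {"targets": [[-0.01,0,0,0,0,0],[-0.02,0,0,0,0,0],[-0.03,0,0,0,0,0],[-0.03,0,0,0,0,0],[-0.03,0,0,0,0,0],[-0.03,0,0,0,0,0],[-0.03,0,0,0,0,0],[-0.03,0,0,0,0,0],[0,0,0,0,0,0],[0,0,0,0,0,0]]}}

```text
clock: 22.07
position: [0.555, -0.1599, 0.2305]
ee_rot: [0.501, 0.501, 0.498, -0.499]
contact_force: [-0.1, -0.3, -1.0]
width: 0.0575
```

```bash
python3 - <<'E'
from h import *
s=st(); im,d,c=snap('wrist','w14'); crop('w14',180,180,340,290,4.5,'w14c')
E
```

```text
{'clock': 22.0667, 'joints': [-0.3692, 0.0661, 1.5606, 0.0, 1.5097, -0.3684], 'position': [0.555, -0.1599, 0.2305], 'ee_rot': [0.5015, 0.5009, 0.4981, -0.4995], 'contact_force': [-0.1329, -0.3307, -0.9765], 'width': 0.0575}
```

View pics/w14c.png

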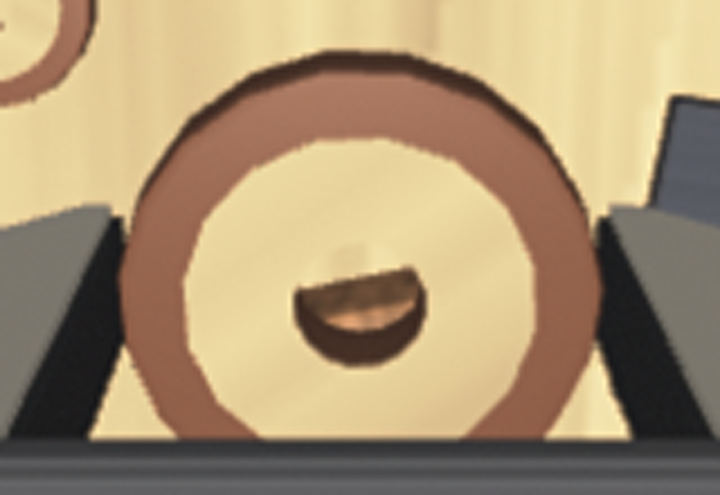

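```bash
python3 - <<'E'
from h import *
im,d,c=load('w14'); print(pz(c,260,247.6,.2248)-[.555,-.1599,.2305])
im,d,c=load('w11'); print(pz(c,260,246.5,.207-.008)-[.5906,.201,.2071])
im,d,c=load('w12'); print('hub',pz(c,259,193,.116))
print(np.linalg.norm([.0339,.3596])/12)
E
```

```text
[ 0.00085983 -0.00061172 -0.0057    ]
[ 0.00079915 -0.00109046 -0.0081    ]
hub [0.59054546 0.2012255  0.116     ]
0.03009953049652288
```

Request:
{"op": "arm_command", "data": {"targets": [[0,0.0029,-0.03,0,0,0],[0,0.0029,-0.03,0,0,0],[0,0.0029,-0.03,0,0,0],[0,0.0029,-0.03,0,0,0],[0,0.0029,-0.03,0,0,0],[0,0.0029,-0.03,0,0,0],[0,0.0029,-0.03,0,0,0],[0,0.0029,-0.03,0,0,0],[0,0.0029,-0.03,0,0,0],[0,0.0029,-0.03,0,0,0]]}}

```text
clock: 22.95
position: [0.5816, 0.1419, 0.2248]
ee_rot: [-0.499, -0.499, -0.501, 0.501]
contact_force: [0.7, 0.1, 0.0]
width: 0.0579
```

Request:
{"op": "arm_command", "data": {"targets": [[0,0.0029,-0.03,0,0,0],[0,0.0028,-0.03,0,0,0],[0.01,0,0,0,0,0],[0.01,0,0,0,0,0],[0,0,0,0,0,0],[0,0,0,0,0,0],[0,0,0,0,0,0],[0,0,0,0,0,0],[0,0,0,0,0,0]]}}

```text
clock: 23.7
position: [0.5892, 0.1998, 0.208]
ee_rot: [0.5, 0.501, 0.499, -0.5]
contact_force: [0.7, 1.2, -0.9]
width: 0.058
```

Request:
{"op": "arm_command", "data": {"targets": [[0.004,0.0004,-0.0003,0,0,0],[0.008,0,0,0,0,0],[0.008,0,0,0,0,0],[0.008,0,0,0,0,0],[0.008,0,0,0,0,0],[0.008,0,0,0,0,0],[0.008,0,0,0,0,0],[0,0,0,0,0,0],[0,0,0,0,0,0],[0,0,0,0,0,0]]}}

```text
clock: 24.53
position: [0.5893, 0.2009, 0.1556]
ee_rot: [0.5, 0.5, 0.5, -0.5]
contact_force: [-0.8, -0.4, -0.4]
width: 0.0579
```

Request:
{"op": "arm_command", "data": {"targets": [[0.005,0,0,0,0,0],[0.005,0,0,0,0,0],[0.005,0,0,0,0,0],[0.004,0,0,0,0,0],[0.002,0,0,0,0,0],[0.001,0,0,0,0,0],[0.001,0,0,0,0,0],[0,0,0,0,0,0],[0,0,0,0,0,0]]}}

```text
clock: 25.28
position: [0.5892, 0.2009, 0.1336]
ee_rot: [0.5, 0.5, 0.5, -0.5]
contact_force: [-5.2, -1.0, 7.9]
width: 0.058
```

Request:
{"op": "arm_command", "data": {"targets": [[0,0,0,0,0,0],[0,0,0,0,0,0],[0,0,0,0,0,0],[-0.01,0,0,0,0,0],[-0.02,0,0,0,0,0],[-0.03,0,0,0,0,0],[-0.03,0,0,0,0,0],[-0.01,0,0,0,0,0],[0,0,0,0,0,0]], "hand": 0.76}}

```text
clock: 26.03
position: [0.5913, 0.2014, 0.2373]
ee_rot: [0.501, 0.502, 0.498, -0.498]
contact_force: [0.0, -0.1, 0.5]
width: 0.0706
```

```bash
python3 - <<'E'
from h import *
s=st(); im,d,c=snap('wrist','w15'); P=cloud(im,d,c)
b=(P[...,2]>.12)&(P[...,2]<.136)&(abs(P[...,0]-.59)<.035)&(abs(P[...,1]-.2)<.035);q=P[b];print(len(q),q.mean(0),np.percentile(q[:,2],[5,50,95]))
crop('w15',180,120,340,250,4.5,'w15c')
E
```

```text
{'clock': 26.0333, 'joints': [0.2463, 0.1875, 1.4165, 0.0, 1.53, 0.247], 'position': [0.5913, 0.2014, 0.2373], 'ee_rot': [0.5012, 0.5025, 0.4984, -0.4979], 'contact_force': [0.0227, -0.1036, 0.5193], 'width': 0.0706}
3148 [0.58958857 0.20237041 0.12757395] [0.12619917 0.12766921 0.12889847]
```

View pics/w15c.png

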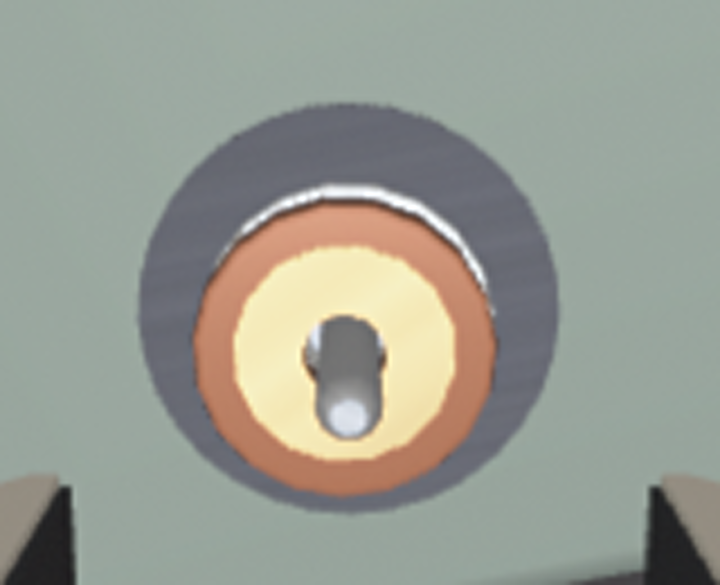

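Request:
{"op": "arm_command", "data": {"targets": [[0.0014,-0.0112,0.0284,0,0,0],[0.0014,-0.0112,0.0284,0,0,0],[0.0014,-0.0112,0.0284,0,0,0],[0.0014,-0.0112,0.0284,0,0,0],[0.0014,-0.0112,0.0284,0,0,0],[0.0014,-0.0112,0.0284,0,0,0],[0.0014,-0.0112,0.0284,0,0,0],[0.0014,-0.0112,0.0284,0,0,0],[0.0014,-0.0112,0.0284,0,0,0],[0.0014,-0.0112,0.0284,0,0,0]]}}

```text
clock: 26.92
position: [0.475, -0.0839, 0.2158]
ee_rot: [0.499, 0.5, 0.501, -0.501]
contact_force: [0.8, -0.6, 0.8]
width: 0.0707
```

Request:
{"op": "arm_command", "data": {"targets": [[0.0014,-0.0112,0.0284,0,0,0],[0.0014,-0.0112,0.0284,0,0,0],[0,0,0,0,0,0],[0,0,0,0,0,0],[0,0,0,0,0,0],[0,0,0,0,0,0]]}}

```text
clock: 27.42
position: [0.4544, -0.1388, 0.2146]
ee_rot: [0.499, 0.5, 0.501, -0.5]
contact_force: [0.3, 0.0, -0.5]
width: 0.0707
```

```bash
python3 - <<'E'
from h import *
s=st(); im,d,c=snap('wrist','w16'); crop('w16',160,120,360,260,4,'w16c')
E
```

```text
{'clock': 27.4167, 'joints': [-0.4046, -0.2034, 1.8468, 0.0004, 1.4998, -0.4048], 'position': [0.4544, -0.1388, 0.2146], 'ee_rot': [0.4995, 0.4999, 0.5006, -0.5], 'contact_force': [0.2768, 0.007, -0.5328], 'width': 0.0707}
```

View pics/w16c.png

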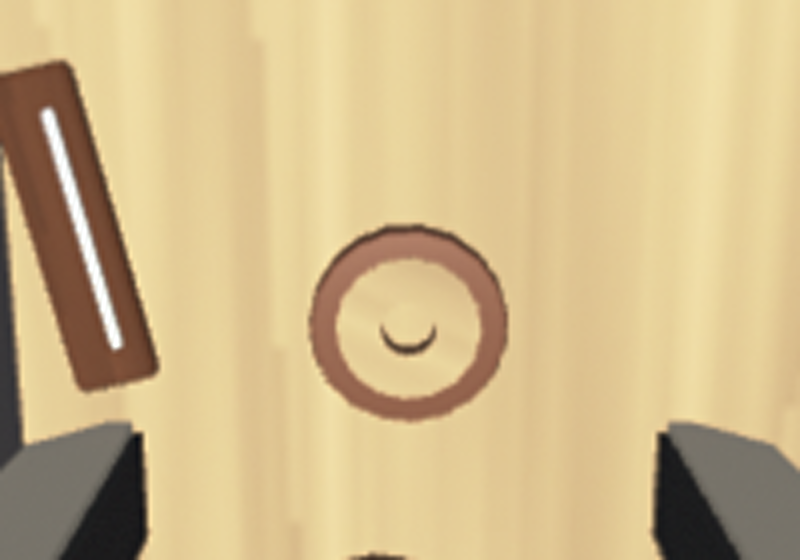

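```bash
python3 - <<'E'
from h import *
im,d,c=load('w16'); p=pz(c,262,202.25,.012);print(p,p-[.4544,-.1388,.2146]); print('blank',pz(c,160+158/4,120+370/4,.009),pz(c,160+80/4,120+390/4,.009))
E
```

```text
[ 0.45731515 -0.16925935  0.012     ] [ 0.00291515 -0.03045935 -0.2026    ]
blank [ 0.38419677 -0.18246488  0.009     ] [ 0.36103092 -0.18857677  0.009     ]
```

Request:
{"op": "arm_command", "data": {"targets": [[0.02,0.0003,0.003,0,0,0],[0.02,0.0003,0.003,0,0,0],[0.02,0.0003,0.003,0,0,0],[0.02,0.0003,0.003,0,0,0],[0.02,0.0003,0.003,0,0,0],[0.02,0.0003,0.003,0,0,0],[0.02,0.0003,0.003,0,0,0],[0.02,0.0003,0.003,0,0,0],[0.005,0.0003,0.003,0,0,0],[0,0.0003,0.0035,0,0,0]]}}

```text
clock: 28.3
position: [0.4563, -0.1689, 0.0487]
ee_rot: [0.499, 0.499, 0.502, -0.5]
contact_force: [-0.6, 0.5, 0.7]
width: 0.0708
```

Request:
{"op": "arm_command", "data": {"targets": [[0,0,0,0,0,0],[0,0,0,0,0,0],[0,0,0,0,0,0],[0,0,0,0,0,0],[0,0,0,0,0,0]]}}

```text
clock: 28.72
position: [0.4581, -0.1705, 0.0514]
ee_rot: [0.5, 0.5, 0.499, -0.5]
contact_force: [-0.5, -0.6, 0.2]
width: 0.0709
```

Down 33.5 mm, x −0.8, y +1.2.

Request:
{"op": "arm_command", "data": {"targets": [[0.008,-0.0004,-0.0004,0,0,0],[0.008,-0.0004,-0.0004,0,0,0],[0.008,0,-0.0004,0,0,0],[0.007,0,0,0,0,0],[0.002,0,0,0,0,0],[0,0,0,0,0,0],[0,0,0,0,0,0],[0,0,0,0,0,0],[0,0,0,0,0,0]]}}

```text
clock: 29.47
position: [0.4571, -0.1693, 0.018]
ee_rot: [0.5, 0.5, 0.5, -0.5]
contact_force: [-1.0, 0.2, 0.0]
width: 0.0707
```

Request:
{"op": "arm_command", "data": {"targets": [[0,0,0,0,0,0],[0,0,0,0,0,0],[0,0,0,0,0,0],[0,0,0,0,0,0],[0,0,0,0,0,0],[0,0,0,0,0,0]], "hand": 0, "force": 25}}

```text
clock: 29.97
position: [0.4569, -0.1692, 0.0178]
ee_rot: [0.5, 0.5, 0.5, -0.5]
contact_force: [-0.5, 0.3, 2.4]
width: 0.0574
```

Request:
{"op": "arm_command", "data": {"targets": [[-0.01,0,0,0,0,0],[-0.02,0,0,0,0,0],[-0.03,0,0,0,0,0],[-0.03,0,0,0,0,0],[-0.03,0,0,0,0,0],[-0.03,0,0,0,0,0],[-0.03,0,0,0,0,0],[-0.03,0,0,0,0,0],[0,0,0,0,0,0],[0,0,0,0,0,0]]}}

```text
clock: 30.8
position: [0.4578, -0.1697, 0.2304]
ee_rot: [0.501, 0.501, 0.498, -0.5]
contact_force: [-0.2, -0.3, -1.3]
width: 0.0571
```

```bash
python3 - <<'E'
from h import *
s=st(); im,d,c=snap('wrist','w17'); crop('w17',180,180,340,290,4.5,'w17c')
E
```

```text
{'clock': 30.8, 'joints': [-0.4599, -0.1801, 1.7977, -0.0, 1.5191, -0.4592], 'position': [0.4578, -0.1697, 0.2304], 'ee_rot': [0.5014, 0.5007, 0.4982, -0.4996], 'contact_force': [-0.1576, -0.3102, -1.3268], 'width': 0.0571}
```

View pics/w17c.png

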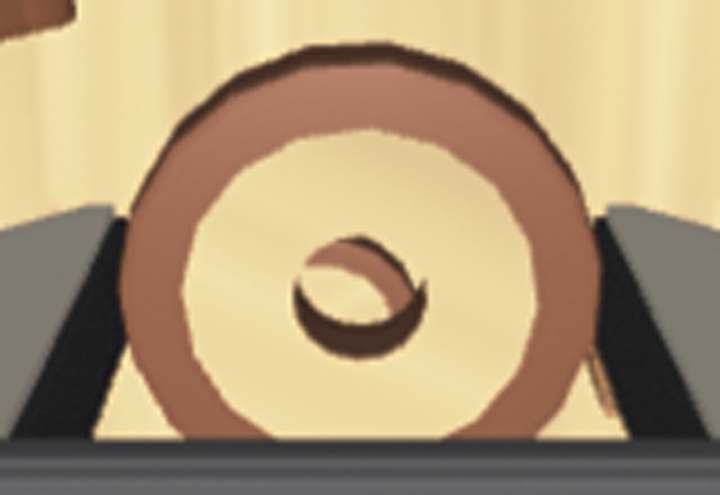

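Request:
{"op": "arm_command", "data": {"targets": [[0,0.0102,-0.0284,0,0,0],[0,0.0102,-0.0284,0,0,0],[0,0.0102,-0.0284,0,0,0],[0,0.0102,-0.0284,0,0,0],[0,0.0102,-0.0284,0,0,0],[0,0.0102,-0.0284,0,0,0],[0,0.0102,-0.0284,0,0,0],[0,0.0102,-0.0284,0,0,0],[0,0.0102,-0.0284,0,0,0],[0,0.0102,-0.0284,0,0,0]]}}

```text
clock: 31.68
position: [0.5579, 0.1162, 0.2251]
ee_rot: [-0.499, -0.499, -0.501, 0.501]
contact_force: [0.7, -0.2, 0.0]
width: 0.0568
```

Request:
{"op": "arm_command", "data": {"targets": [[0,0.0102,-0.0284,0,0,0],[0,0.0102,-0.0284,0,0,0],[0.005,0.0102,-0.0284,0,0,0],[0.005,0,0,0,0,0],[0.01,0,0,0,0,0],[0,0,0,0,0,0],[0,0,0,0,0,0],[0,0,0,0,0,0],[0,0,0,0,0,0],[0,0,0,0,0,0]]}}

```text
clock: 32.52
position: [0.5899, 0.1993, 0.2083]
ee_rot: [0.5, 0.501, 0.499, -0.5]
contact_force: [0.1, -0.4, -1.0]
width: 0.0573
```

Request:
{"op": "arm_command", "data": {"targets": [[0.005,0,0.0005,0,0,0],[0.008,0,0,0,0,0],[0.008,0,0,0,0,0],[0.008,0,0,0,0,0],[0.008,0,0,0,0,0],[0.005,0,0,0,0,0],[0,0,0,0,0,0],[0,0,0,0,0,0],[0,0,0,0,0,0]]}}

```text
clock: 33.27
position: [0.5898, 0.1996, 0.1659]
ee_rot: [0.5, 0.5, 0.5, -0.5]
contact_force: [0.7, 0.2, -1.3]
width: 0.0572
```

Request:
{"op": "arm_command", "data": {"targets": [[0.005,0,0,0,0,0],[0.005,0,0,0,0,0],[0.004,0,0,0,0,0],[0.003,0,0,0,0,0],[0.002,0,0,0,0,0],[0.001,0,0,0,0,0],[0.001,0,0,0,0,0],[0,0,0,0,0,0],[0,0,0,0,0,0]]}}

```text
clock: 34.02
position: [0.5897, 0.1995, 0.1458]
ee_rot: [0.5, 0.5, 0.5, -0.5]
contact_force: [-3.6, -1.4, 7.3]
width: 0.0574
```

Seated. Release, rise.

Request:
{"op": "arm_command", "data": {"targets": [[0,0,0,0,0,0],[0,0,0,0,0,0],[0,0,0,0,0,0],[-0.01,0,0,0,0,0],[-0.02,0,0,0,0,0],[-0.03,0,0,0,0,0],[-0.03,0,0,0,0,0],[0,0,0,0,0,0],[0,0,0,0,0,0]], "hand": 0.76}}

```text
clock: 34.77
position: [0.5912, 0.1999, 0.2383]
ee_rot: [0.501, 0.502, 0.499, -0.498]
contact_force: [1.6, -0.1, -0.4]
width: 0.0706
```

```bash
python3 - <<'E'
from h import *
s=st(); im,d,c=snap('wrist','w18'); P=cloud(im,d,c)
b=(P[...,2]>.132)&(P[...,2]<.148)&(abs(P[...,0]-.59)<.035)&(abs(P[...,1]-.2)<.035);q=P[b];print(len(q),q.mean(0),np.percentile(q[:,2],[5,50,95]))
snap('side','s18')
path((.447,-.245,.22),down(0),16)
E
```

```text
{'clock': 34.7667, 'joints': [0.2439, 0.1871, 1.4152, 0.0, 1.5333, 0.2447], 'position': [0.5912, 0.1999, 0.2383], 'ee_rot': [0.5009, 0.502, 0.4987, -0.4984], 'contact_force': [1.6272, -0.1078, -0.4095], 'width': 0.0706}
3508 [0.59011208 0.20155488 0.13958869] [0.13818438 0.13966796 0.1408567 ]
x16 [0.0009, -0.0089, 0.0278, -0.0, 0.0, 0.0] | step mm 29.2 deg 0.0
[([0.58, 0.172, 0.233], 0.605), ([0.554, 0.088, 0.231], 0.561), ([0.527, 0.005, 0.228], 0.527), ([0.5, -0.078, 0.225], 0.506), ([0.474, -0.162, 0.223], 0.5), ([0.447, -0.245, 0.22], 0.51)]
```

View pics/s18.png

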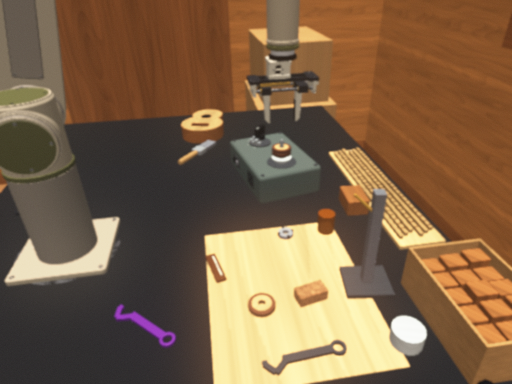

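Request:
{"op": "arm_command", "data": {"targets": [[0.0009,-0.009,0.0278,0,0,0],[0.0009,-0.009,0.0278,0,0,0],[0.0009,-0.009,0.0278,0,0,0],[0.0009,-0.009,0.0278,0,0,0],[0.0009,-0.009,0.0278,0,0,0],[0.0009,-0.009,0.0278,0,0,0],[0.0009,-0.009,0.0278,0,0,0],[0.0009,-0.009,0.0278,0,0,0],[0.0009,-0.009,0.0278,0,0,0],[0.0009,-0.009,0.0278,0,0,0]]}}

```text
clock: 35.7
position: [0.4977, -0.0794, 0.2237]
ee_rot: [0.499, 0.5, 0.501, -0.501]
contact_force: [-0.1, -0.4, -0.3]
width: 0.0703
```

Request:
{"op": "arm_command", "data": {"targets": [[0.0009,-0.009,0.0278,0,0,0],[0.0009,-0.009,0.0278,0,0,0],[0.0009,-0.009,0.0278,0,0,0],[0.0009,-0.009,0.0278,0,0,0],[0.0009,-0.009,0.0278,0,0,0],[0.0009,-0.009,0.0278,0,0,0],[0,0,0,0,0,0],[0,0,0,0,0,0],[0,0,0,0,0,0],[0,0,0,0,0,0]]}}

```text
clock: 36.53
position: [0.4452, -0.2441, 0.2194]
ee_rot: [0.499, 0.5, 0.501, -0.5]
contact_force: [-0.0, 1.0, 0.0]
width: 0.0706
```

```bash
python3 - <<'E'
from h import *
s=st(); im,d,c=snap('wrist','w19'); crop('w19',160,120,360,260,4,'w19c')
E
```

```text
{'clock': 36.5333, 'joints': [-0.6028, -0.1133, 1.7575, 0.0004, 1.4989, -0.6028], 'position': [0.4452, -0.2441, 0.2194], 'ee_rot': [0.4995, 0.5, 0.5005, -0.5], 'contact_force': [-0.031, 1.0071, 0.0063], 'width': 0.0706}
```

View pics/w19c.png

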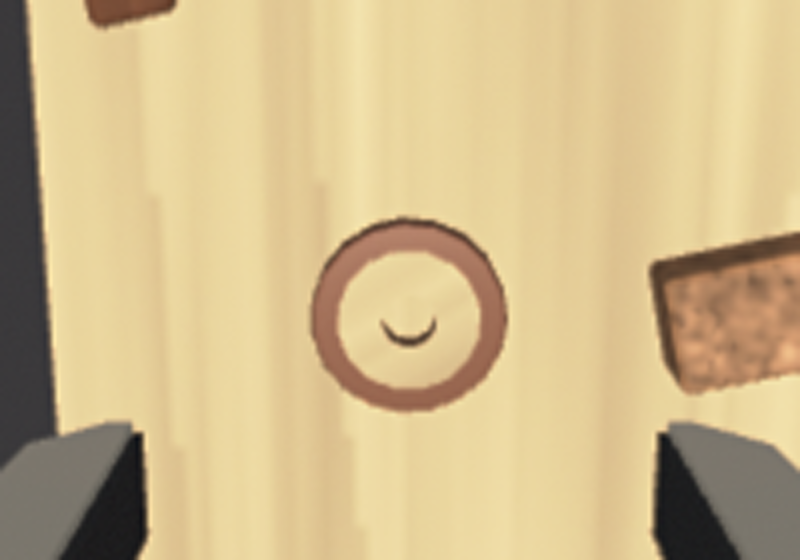

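```bash
python3 - <<'E'
from h import *
im,d,c=load('w19'); p=pz(c,262.1,200,.012);print(p,p-[.4452,-.2441,.2194]); print('blk',pz(c,160+652/4,120+262/4,.0),pz(c,160+690/4,120+392/4,.028),pz(c,160+668/4,120+280/4,.028))
E
```

```text
[ 0.448308   -0.27316303  0.012     ] [ 0.003108   -0.02906303 -0.2074    ]
blk [ 0.52074047 -0.25863316  0.        ] [ 0.52757588 -0.28993099  0.028     ] [ 0.51975995 -0.25748619  0.028     ]
```

Request:
{"op": "arm_command", "data": {"targets": [[0.02,0.0003,0.0029,0,0,0],[0.02,0.0003,0.0029,0,0,0],[0.02,0.0003,0.0029,0,0,0],[0.02,0.0003,0.0029,0,0,0],[0.02,0.0003,0.0029,0,0,0],[0.02,0.0003,0.0029,0,0,0],[0.02,0.0003,0.0029,0,0,0],[0.02,0.0003,0.0029,0,0,0],[0.01,0.0003,0.0029,0,0,0],[0,0.0003,0.0025,0,0,0]]}}

```text
clock: 37.42
position: [0.4468, -0.2719, 0.0474]
ee_rot: [0.498, 0.5, 0.502, -0.5]
contact_force: [0.3, 0.1, -0.5]
width: 0.0707
```

Request:
{"op": "arm_command", "data": {"targets": [[0,0,0,0,0,0],[0,0,0,0,0,0],[0,0,0,0,0,0],[0,0,0,0,0,0],[0,0,0,0,0,0]]}}

```text
clock: 37.83
position: [0.4488, -0.2741, 0.0512]
ee_rot: [0.5, 0.5, 0.499, -0.5]
contact_force: [-0.3, 1.0, 0.7]
width: 0.0708
```

Request:
{"op": "arm_command", "data": {"targets": [[0.008,-0.0003,-0.0004,0,0,0],[0.008,-0.0002,-0.0004,0,0,0],[0.008,0,-0.0002,0,0,0],[0.007,0,0,0,0,0],[0.002,0,0,0,0,0],[0,0,0,0,0,0],[0,0,0,0,0,0],[0,0,0,0,0,0],[0,0,0,0,0,0]]}}

```text
clock: 38.58
position: [0.4481, -0.2731, 0.0176]
ee_rot: [0.5, 0.5, 0.499, -0.5]
contact_force: [0.1, 0.2, 0.2]
width: 0.0706
```

Request:
{"op": "arm_command", "data": {"targets": [[0,0,0,0,0,0],[0,0,0,0,0,0],[0,0,0,0,0,0],[0,0,0,0,0,0],[0,0,0,0,0,0],[0,0,0,0,0,0]], "hand": 0, "force": 25}}

```text
clock: 39.08
position: [0.4479, -0.273, 0.0174]
ee_rot: [0.5, 0.5, 0.5, -0.5]
contact_force: [-0.2, 0.5, 2.5]
width: 0.058
```

Request:
{"op": "arm_command", "data": {"targets": [[-0.01,0,0,0,0,0],[-0.02,0,0,0,0,0],[-0.03,0,0,0,0,0],[-0.03,0,0,0,0,0],[-0.03,0,0,0,0,0],[-0.03,0,0,0,0,0],[-0.03,0,0,0,0,0],[-0.03,0,0,0,0,0],[0,0,0,0,0,0],[0,0,0,0,0,0]]}}

```text
clock: 39.92
position: [0.4487, -0.2736, 0.2301]
ee_rot: [0.502, 0.5, 0.498, -0.5]
contact_force: [0.4, -0.4, -1.0]
width: 0.0578
```

```bash
python3 - <<'E'
from h import *
s=st(); im,d,c=snap('wrist','w20'); crop('w20',180,180,340,290,4.5,'w20c')
E
```

```text
{'clock': 39.9167, 'joints': [-0.6451, -0.0754, 1.7025, 0.0, 1.5096, -0.6443], 'position': [0.4487, -0.2736, 0.2301], 'ee_rot': [0.5015, 0.5004, 0.4981, -0.5], 'contact_force': [0.3767, -0.3819, -0.9548], 'width': 0.0578}
```

View pics/w20c.png

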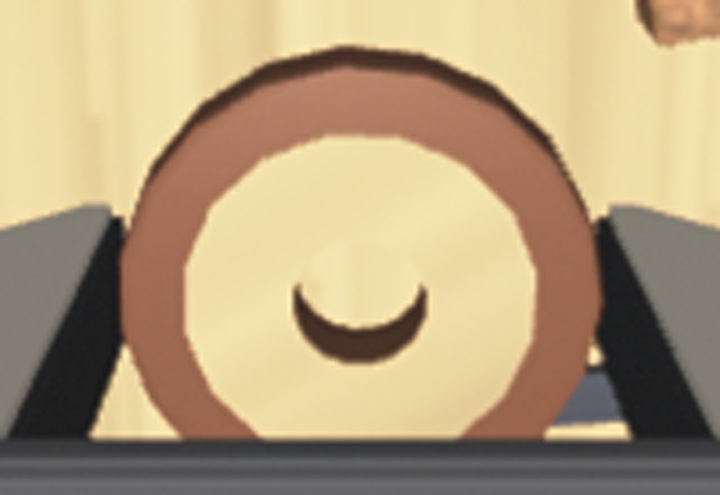

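Request:
{"op": "arm_command", "data": {"targets": [[0,0.0088,-0.0296,0,0,0],[0,0.0088,-0.0296,0,0,0],[0,0.0088,-0.0296,0,0,0],[0,0.0088,-0.0296,0,0,0],[0,0.0088,-0.0296,0,0,0],[0,0.0088,-0.0296,0,0,0],[0,0.0088,-0.0296,0,0,0],[0,0.0088,-0.0296,0,0,0],[0,0.0088,-0.0296,0,0,0],[0,0.0088,-0.0296,0,0,0]]}}

```text
clock: 40.8
position: [0.5348, 0.0247, 0.2248]
ee_rot: [-0.499, -0.499, -0.501, 0.501]
contact_force: [-0.1, 0.0, -1.3]
width: 0.0573
```

Request:
{"op": "arm_command", "data": {"targets": [[0,0.0088,-0.0296,0,0,0],[0,0.0088,-0.0296,0,0,0],[0,0.0088,-0.0296,0,0,0],[0,0.0088,-0.0296,0,0,0],[0,0.0088,-0.0296,0,0,0],[0,0.0088,-0.0296,0,0,0],[0.005,0,0,0,0,0],[0.005,0,0,0,0,0],[0,0,0,0,0,0],[0,0,0,0,0,0]]}}

```text
clock: 41.63
position: [0.5878, 0.1994, 0.2153]
ee_rot: [-0.499, -0.499, -0.5, 0.501]
contact_force: [-0.2, 0.1, 0.1]
width: 0.0578
```

Request:
{"op": "arm_command", "data": {"targets": [[0,0,0,0,0,0],[0,0,0,0,0,0],[0,0,0,0,0,0]]}}

```text
clock: 41.88
position: [0.5891, 0.1999, 0.2176]
ee_rot: [0.5, 0.501, 0.499, -0.5]
contact_force: [0.6, -0.1, -0.1]
width: 0.0578
```

Request:
{"op": "arm_command", "data": {"targets": [[0.005,0.0004,0.0004,0,0,0],[0.008,0,0,0,0,0],[0.008,0,0,0,0,0],[0.008,0,0,0,0,0],[0.008,0,0,0,0,0],[0.005,0,0,0,0,0],[0,0,0,0,0,0],[0,0,0,0,0,0],[0,0,0,0,0,0]]}}

```text
clock: 42.63
position: [0.5895, 0.2004, 0.1755]
ee_rot: [0.5, 0.5, 0.5, -0.5]
contact_force: [-0.3, 0.1, -0.8]
width: 0.0579
```

Request:
{"op": "arm_command", "data": {"targets": [[0.005,0,0.0003,0,0,0],[0.005,0,0,0,0,0],[0.003,0,0,0,0,0],[0.002,0,0,0,0,0],[0.002,0,0,0,0,0],[0.001,0,0,0,0,0],[0.001,0,0,0,0,0],[0,0,0,0,0,0],[0,0,0,0,0,0]]}}

```text
clock: 43.38
position: [0.5894, 0.2001, 0.1574]
ee_rot: [0.5, 0.5, 0.5, -0.5]
contact_force: [-4.3, -0.4, 6.8]
width: 0.0575
```

Request:
{"op": "arm_command", "data": {"targets": [[0,0,0,0,0,0],[0,0,0,0,0,0],[0,0,0,0,0,0],[-0.01,0,0,0,0,0],[-0.02,0,0,0,0,0],[-0.03,0,0,0,0,0],[-0.025,0,0,0,0,0],[0,0,0,0,0,0],[0,0,0,0,0,0]], "hand": 0.76}}

```text
clock: 44.13
position: [0.5907, 0.2003, 0.2443]
ee_rot: [0.501, 0.502, 0.499, -0.499]
contact_force: [0.8, -0.0, -0.4]
width: 0.0705
```

```bash
python3 - <<'E'
from h import *
s=st(); im,d,c=snap('wrist','w21'); P=cloud(im,d,c)
b=(P[...,2]>.142)&(P[...,2]<.158)&(abs(P[...,0]-.59)<.035)&(abs(P[...,1]-.2)<.035);q=P[b];print(len(q),q.mean(0),np.percentile(q[:,2],[5,50,95]))
crop('w21',180,120,340,250,4.5,'w21c')
E
```

```text
{'clock': 44.1333, 'joints': [0.2448, 0.1847, 1.407, -0.0, 1.5448, 0.2456], 'position': [0.5907, 0.2003, 0.2443], 'ee_rot': [0.5007, 0.5017, 0.4989, -0.4986], 'contact_force': [0.7606, -0.0118, -0.4311], 'width': 0.0705}
3767 [0.58987459 0.20146855 0.15150282] [0.15004401 0.15166211 0.15286616]
```

View pics/w21c.png

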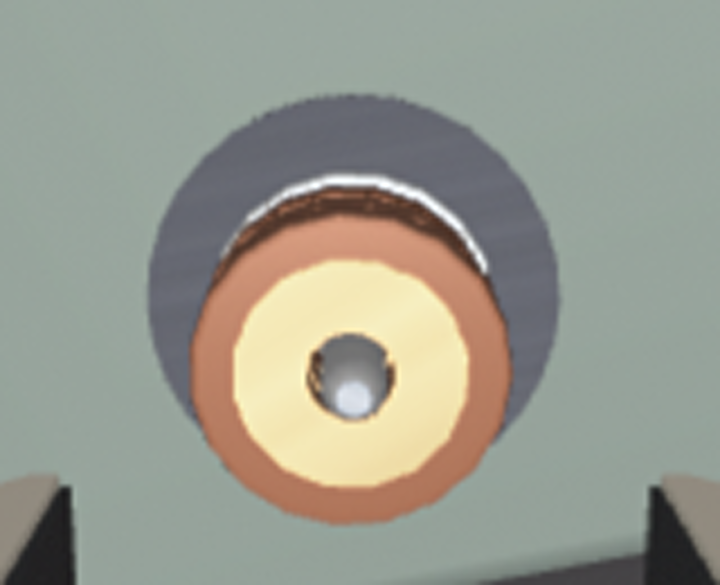

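Request:
{"op": "arm_command", "data": {"targets": [[0.003,-0.0053,0.0278,0,0,0],[0.003,-0.0053,0.0278,0,0,0],[0.003,-0.0053,0.0278,0,0,0],[0.003,-0.0053,0.0278,0,0,0],[0.003,-0.0053,0.0278,0,0,0],[0.003,-0.0053,0.0278,0,0,0],[0.003,-0.0053,0.0278,0,0,0],[0.003,-0.0053,0.0278,0,0,0],[0,0,0,0,0,0],[0,0,0,0,0,0]], "hand": 0.6}}

```text
clock: 45.02
position: [0.5455, -0.0235, 0.2154]
ee_rot: [-0.498, -0.5, -0.5, 0.502]
contact_force: [-0.5, 0.3, 0.4]
width: 0.0555
```

Request:
{"op": "arm_command", "data": {"targets": [[0,0,0,0,0,0],[0,0,0,0,0,0],[0,0,0,0,0,0]]}}

```text
clock: 45.27
position: [0.5467, -0.0213, 0.2169]
ee_rot: [0.5, 0.5, 0.5, -0.5]
contact_force: [0.8, 0.1, -0.5]
width: 0.056
```

```bash
python3 - <<'E'
from h import *
s=st(); im,d,c=snap('wrist','w22'); crop('w22',180,120,380,260,4,'w22c')
E
```

```text
{'clock': 45.2667, 'joints': [-0.1328, -0.0042, 1.6573, 0.0003, 1.489, -0.1335], 'position': [0.5467, -0.0213, 0.2169], 'ee_rot': [0.5, 0.4998, 0.5003, -0.4999], 'contact_force': [0.7602, 0.1014, -0.5357], 'width': 0.056}
```

View pics/w22c.png

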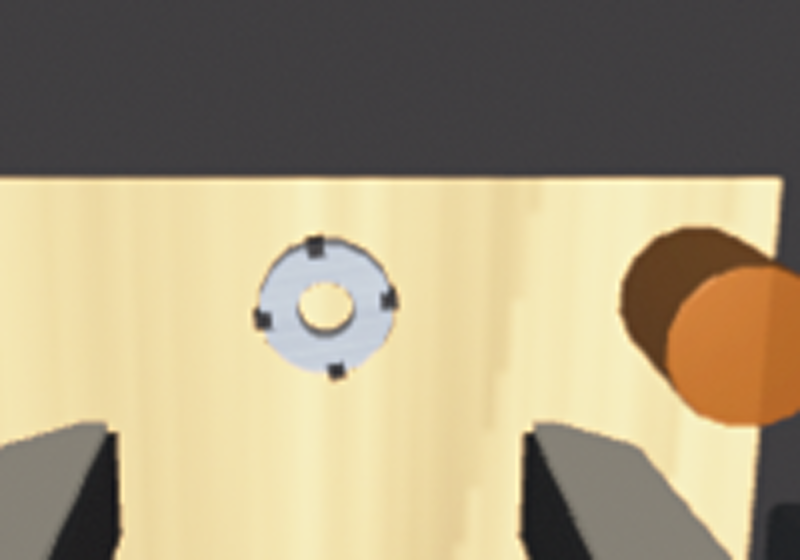

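```bash
python3 - <<'E'
from h import *
im,d,c=load('w22'); p=pz(c,261.5,197.1,.012);print(p,p-[.5467,-.0213,.2169])
E
```

```text
[ 0.54927093 -0.04641007  0.012     ] [ 0.00257093 -0.02511007 -0.2049    ]
```

Request:
{"op": "arm_command", "data": {"targets": [[0.02,0.0002,0.0025,0,0,0],[0.02,0.0002,0.0025,0,0,0],[0.02,0.0002,0.0025,0,0,0],[0.02,0.0002,0.0025,0,0,0],[0.02,0.0002,0.0025,0,0,0],[0.02,0.0002,0.0025,0,0,0],[0.02,0.0002,0.0025,0,0,0],[0.02,0.0002,0.0025,0,0,0],[0.01,0.0002,0.0025,0,0,0],[0,0.0002,0.0025,0,0,0]]}}

```text
clock: 46.15
position: [0.5466, -0.0466, 0.0443]
ee_rot: [0.499, 0.499, 0.501, -0.501]
contact_force: [-0.4, 0.1, -0.3]
width: 0.0558
```

Request:
{"op": "arm_command", "data": {"targets": [[0,0,0,0,0,0],[0,0,0,0,0,0],[0,0,0,0,0,0],[0,0,0,0,0,0],[0,0,0,0,0,0]]}}

```text
clock: 46.57
position: [0.5494, -0.0474, 0.0482]
ee_rot: [0.5, 0.501, 0.499, -0.5]
contact_force: [0.4, 0.3, -0.1]
width: 0.0555
```

Request:
{"op": "arm_command", "data": {"targets": [[0.008,0,-0.0004,0,0,0],[0.008,0,-0.0004,0,0,0],[0.008,0,-0.0002,0,0,0],[0.005,0,0,0,0,0],[0.001,0,0,0,0,0],[0,0,0,0,0,0],[0,0,0,0,0,0],[0,0,0,0,0,0],[0,0,0,0,0,0]]}}

```text
clock: 47.32
position: [0.5491, -0.0465, 0.0176]
ee_rot: [0.5, 0.5, 0.5, -0.5]
contact_force: [0.9, 0.5, -0.1]
width: 0.0556
```

Request:
{"op": "arm_command", "data": {"targets": [[0,0,0,0,0,0],[0,0,0,0,0,0],[0,0,0,0,0,0],[0,0,0,0,0,0],[0,0,0,0,0,0],[0,0,0,0,0,0]], "hand": 0, "force": 25}}

```text
clock: 47.82
position: [0.5488, -0.0464, 0.0173]
ee_rot: [0.5, 0.5, 0.5, -0.5]
contact_force: [-0.0, -0.7, 1.9]
width: 0.039
```

Request:
{"op": "arm_command", "data": {"targets": [[-0.01,0,0,0,0,0],[-0.02,0,0,0,0,0],[-0.03,0,0,0,0,0],[-0.03,0,0,0,0,0],[-0.03,0,0,0,0,0],[-0.03,0,0,0,0,0],[-0.03,0,0,0,0,0],[-0.03,0,0,0,0,0],[0,0,0,0,0,0],[0,0,0,0,0,0]]}}

```text
clock: 48.65
position: [0.55, -0.0466, 0.2303]
ee_rot: [0.501, 0.501, 0.498, -0.499]
contact_force: [-0.5, 0.4, -1.1]
width: 0.0391
```

```bash
python3 - <<'E'
from h import *
s=st(); im,d,c=snap('wrist','w23'); crop('w23',180,180,340,290,4.5,'w23c')
E
```

```text
{'clock': 48.65, 'joints': [-0.1774, -0.0032, 1.6318, 0.0, 1.5078, -0.1766], 'position': [0.55, -0.0466, 0.2303], 'ee_rot': [0.5013, 0.5012, 0.4983, -0.4991], 'contact_force': [-0.4684, 0.3664, -1.1429], 'width': 0.0391}
```

View pics/w23c.png

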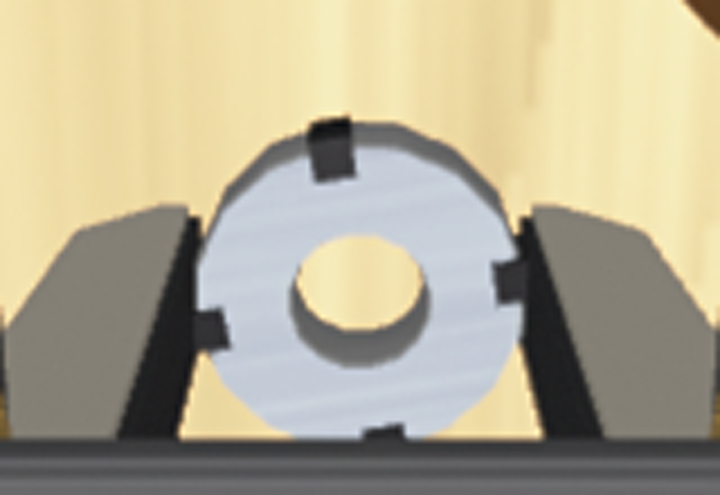

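Request:
{"op": "arm_command", "data": {"targets": [[0,0.0044,-0.0274,0,0,0],[0,0.0044,-0.0274,0,0,0],[0,0.0044,-0.0274,0,0,0],[0,0.0044,-0.0274,0,0,0],[0,0.0044,-0.0274,0,0,0],[0,0.0044,-0.0274,0,0,0],[0,0.0044,-0.0274,0,0,0],[0,0.0044,-0.0274,0,0,0],[0,0.0044,-0.0274,0,0,0],[0,0,0,0,0,0]]}}

```text
clock: 49.53
position: [0.587, 0.2045, 0.2244]
ee_rot: [0.499, 0.499, 0.502, -0.5]
contact_force: [0.7, -0.2, -0.8]
width: 0.039
```

Request:
{"op": "arm_command", "data": {"targets": [[0.005,0,0,0,0,0],[0.005,0,0,0,0,0],[0.005,0,0,0,0,0],[0,0,0,0,0,0],[0,0,0,0,0,0],[0,0,0,0,0,0],[0,0,0,0,0,0],[0,0,0,0,0,0]]}}

```text
clock: 50.2
position: [0.5888, 0.2, 0.2127]
ee_rot: [0.5, 0.501, 0.5, -0.5]
contact_force: [0.9, 1.3, -0.4]
width: 0.0392
```

Request:
{"op": "arm_command", "data": {"targets": [[0.005,0.0005,0.0002,0,0,0],[0.008,0.0002,0,0,0,0],[0.008,0,0,0,0,0],[0.006,0,0,0,0,0],[0.006,0,0,0,0,0],[0,0,0,0,0,0],[0,0,0,0,0,0],[0,0,0,0,0,0],[0,0,0,0,0,0]]}}

```text
clock: 50.95
position: [0.5895, 0.2001, 0.1797]
ee_rot: [0.5, 0.5, 0.5, -0.5]
contact_force: [0.1, 0.5, -1.8]
width: 0.0391
```

Request:
{"op": "arm_command", "data": {"targets": [[0.003,0,0,0,0,0],[0.003,0,0,0,0,0],[0.002,0,0,0,0,0],[0.002,0,0,0,0,0],[0.001,0,0,0,0,0],[0.001,0,0,0,0,0],[0,0,0,0,0,0],[0,0,0,0,0,0],[0,0,0,0,0,0]]}}

```text
clock: 51.7
position: [0.5893, 0.2001, 0.1692]
ee_rot: [0.5, 0.5, 0.5, -0.5]
contact_force: [-6.0, -1.6, 12.4]
width: 0.0389
```

Seated (12 N at expected height). Release and rise.

Request:
{"op": "arm_command", "data": {"targets": [[0,0,0,0,0,0],[0,0,0,0,0,0],[0,0,0,0,0,0],[-0.01,0,0,0,0,0],[-0.02,0,0,0,0,0],[-0.03,0,0,0,0,0],[-0.025,0,0,0,0,0],[0,0,0,0,0,0],[0,0,0,0,0,0]], "hand": 0.6}}

```text
clock: 52.45
position: [0.5905, 0.2003, 0.2552]
ee_rot: [0.501, 0.502, 0.499, -0.499]
contact_force: [-0.0, 0.2, -0.0]
width: 0.0558
```

```bash
python3 - <<'E'
from h import *
s=st(); im,d,c=snap('wrist','w24'); P=cloud(im,d,c)
b=(P[...,2]>.155)&(P[...,2]<.17)&(abs(P[...,0]-.59)<.035)&(abs(P[...,1]-.2)<.035);q=P[b];print(len(q),q.mean(0),np.percentile(q[:,2],[5,50,95]))
crop('w24',180,120,340,250,4.5,'w24c'); snap('side','s24'); snap('scene','sc24'); crop('s24',260,170,420,370,3,'s24c'); crop('sc24',90,150,260,290,4.5,'sc24c')
E
```

```text
{'clock': 52.45, 'joints': [0.2448, 0.1809, 1.3917, 0.0, 1.5642, 0.2457], 'position': [0.5905, 0.2003, 0.2552], 'ee_rot': [0.5007, 0.5017, 0.4989, -0.4987], 'contact_force': [-0.0365, 0.1997, -0.0078], 'width': 0.0558}
1903 [0.58980583 0.2005815  0.16296272] [0.15852699 0.16338856 0.16472643]
```

View pics/w24c.png

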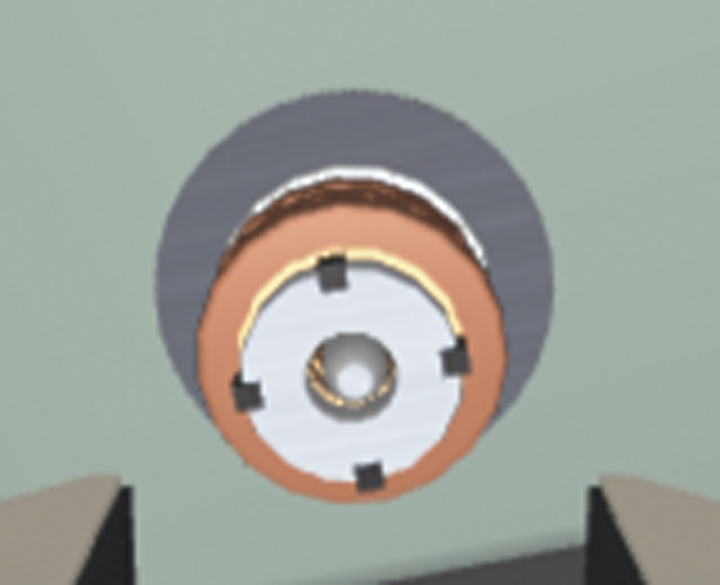

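View pics/s24c.png

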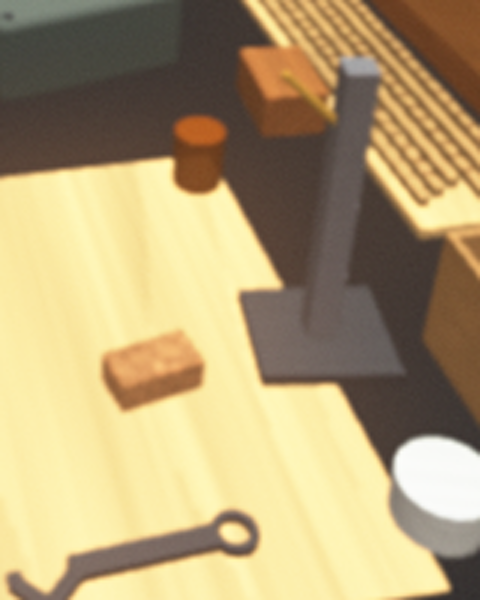

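View pics/sc24c.png

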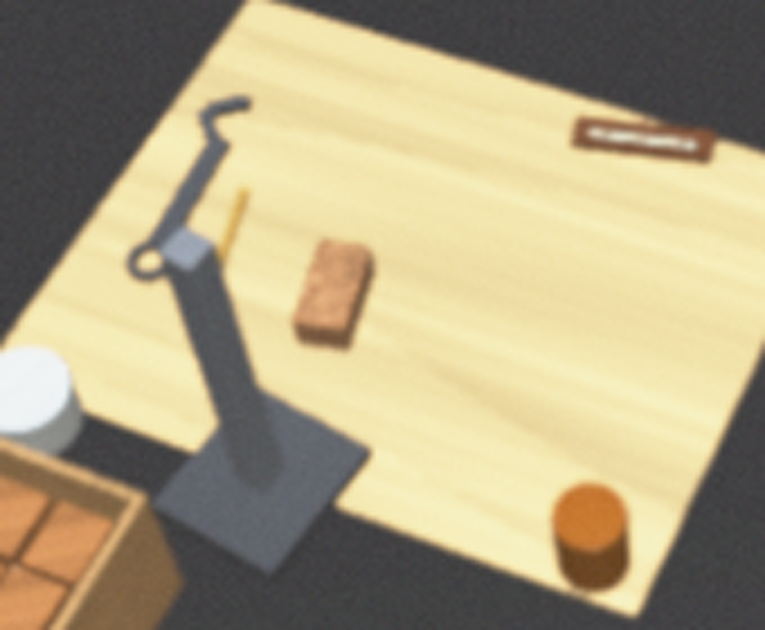

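```bash
python3 - <<'E'
from h import *
_,d1,c1=load('sc24');_,d2,c2=load('s24')
def tri(a,b):
    L=[]
    for c,(u,v) in((c1,a),(c2,b)):
        X,Y=ray(c,u,v);T=np.linalg.inv(c['camera_from_world']);L.append((T[:3,3],T[:3,:3]@np.array([X,-Y,-1.])))
    A=np.stack([L[0][1],-L[1][1]],1);t=np.linalg.lstsq(A,L[1][0]-L[0][0],rcond=None)[0]
    p,q=L[0][0]+t[0]*L[0][1],L[1][0]+t[1]*L[1][1];print(p.round(4),'gap',(np.linalg.norm(p-q)*1e3).round(2)); return (p+q)/2
print('tip');tri((144.4,192.2),(355.3,194));print('root');tri((139.3,207.8),(371.7,210.7))
print('tip@z',pz(c1,144.4,192.2,.2325),pz(c2,355.3,194,.2325))
print('root@z',pz(c1,139.3,207.8,.195),pz(c2,371.7,210.7,.195))
for n,cx in(('top sc',(90+187/4.5,150+250/4.5)),):print(n,pz(c1,*cx,.237))
print('top side',pz(c2,260+360/3,170+68/3,.237))
print('eye',pz(c2,260+235/3,170+533/3,.008),pz(c1,90+147/4.5,150+263/4.5,.008))
print('foot corners sc',[pz(c1,90+x/4.5,150+y/4.5,.0).round(3)[:2] for x,y in((262,388),(370,455),(270,573),(155,500))])
E
cat > /dev/null; python3 -c "
from h import *
crop('sc24',120,170,190,270,7,'pc1'); crop('s24',330,170,410,310,4.2,'pc2')"
```

```text
tip
[ 0.6367 -0.2401  0.2326] gap 2.54
root
[ 0.6617 -0.2465  0.1992] gap 11.58
tip@z [ 0.63665508 -0.24009783  0.2325    ] [ 0.63845114 -0.24211412  0.2325    ]
root@z [ 0.65930451 -0.24877892  0.195     ] [ 0.6727902  -0.24984944  0.195     ]
top sc [ 0.6845795  -0.24595568  0.237     ]
top side [ 0.68199149 -0.2533791   0.237     ]
eye [ 0.56858941 -0.39950754  0.008     ] [ 0.57216275 -0.39362783  0.008     ]
foot corners sc [array([ 0.623, -0.282]), array([ 0.64 , -0.199]), array([ 0.734, -0.216]), array([ 0.717, -0.303])]
```

View pics/pc1.png

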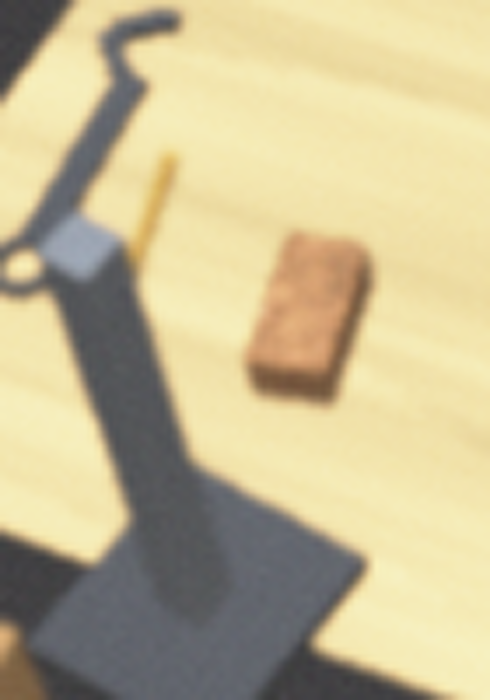

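View pics/pc2.png

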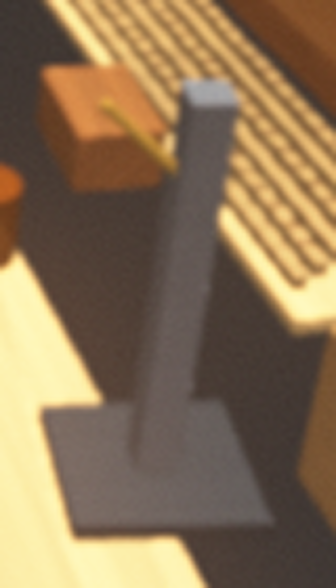

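```bash
python3 - <<'E'
from h import *
path((.515,-.40,.235),down(-1.5),24)
E
```

```text
x24 [0.0007, 0.0156, 0.0229, 0.0625, 0.0001, 0.0001] | step mm 27.7 deg 3.58
[([0.604, 0.177, 0.25], 0.629), ([0.642, 0.103, 0.248], 0.65), ([0.665, 0.023, 0.246], 0.665), ([0.673, -0.059, 0.244], 0.676), ([0.666, -0.142, 0.242], 0.68), ([0.643, -0.222, 0.24], 0.68), ([0.605, -0.296, 0.238], 0.674), ([0.555, -0.362, 0.236], 0.663)]
```

Request:
{"op": "arm_command", "data": {"targets": [[0,-0.01,0.035,0,0,0],[0,-0.01,0.035,0,0,0],[0,-0.01,0.035,0,0,0],[0,-0.01,0.035,0,0,0],[0,-0.01,0.035,0,0,0],[0,-0.01,0.035,0,0,0],[0,-0.01,0.035,0,0,0],[0,-0.01,0.035,0,0,0],[0,-0.01,0.035,0,0,0],[0,-0.01,0.035,0,0,0]], "hand": 0.4}}

```text
clock: 53.43
position: [0.4873, -0.1511, 0.2506]
ee_rot: [0.499, 0.5, 0.501, -0.501]
contact_force: [0.5, 0.2, 0.3]
width: 0.0374
```

```bash
python3 - <<'E'
from h import *
st(); path((.515,-.40,.235),down(-1.5),14)
E
```

```text
{'clock': 53.4333, 'joints': [-0.4013, -0.1188, 1.7059, 0.0, 1.5571, -0.4006], 'position': [0.4873, -0.1511, 0.2506], 'ee_rot': [0.499, 0.4998, 0.5007, -0.5005], 'contact_force': [0.5274, 0.184, 0.2887], 'width': 0.0374}
x14 [0.0011, 0.0142, 0.0136, 0.1071, 0.0001, 0.0002] | step mm 19.7 deg 6.14
[([0.502, -0.165, 0.249], 0.528), ([0.534, -0.213, 0.246], 0.575), ([0.55, -0.27, 0.243], 0.613), ([0.547, -0.329, 0.239], 0.638), ([0.526, -0.384, 0.236], 0.651)]
```

Request:
{"op": "arm_command", "data": {"targets": [[0.0011,0.0142,0.0136,0.1071,0,0],[0.0011,0.0142,0.0136,0.1071,0,0],[0.0011,0.0142,0.0136,0.1071,0,0],[0.0011,0.0142,0.0136,0.1071,0,0],[0.0011,0.0142,0.0136,0.1071,0,0],[0.0011,0.0142,0.0136,0.1071,0,0],[0.0011,0.0142,0.0136,0.1071,0,0],[0.0011,0.0142,0.0136,0.1071,0,0],[0.0011,0.0142,0.0136,0.1071,0,0],[0.0011,0.0142,0.0136,0.1071,0,0]]}}

```text
clock: 54.27
position: [0.548, -0.328, 0.2389]
ee_rot: [-0.172, -0.685, -0.174, 0.686]
contact_force: [0.7, -0.0, 0.0]
width: 0.0371
```

Request:
{"op": "arm_command", "data": {"targets": [[0.0011,0.0142,0.0136,0.1071,0,0],[0.0011,0.0142,0.0136,0.1071,0,0],[0.0011,0.0142,0.0136,0.1071,0,0],[0.0011,0.0142,0.0136,0.1071,0,0],[0,0,0,0,0,0],[0,0,0,0,0,0],[0,0,0,0,0,0],[0,0,0,0,0,0],[0,0,0,0,0,0]]}}

```text
clock: 55.02
position: [0.5169, -0.3978, 0.2365]
ee_rot: [-0.026, -0.707, -0.026, 0.707]
contact_force: [0.1, 0.0, 0.2]
width: 0.0373
```

```bash
python3 - <<'E'
from h import *
st(); snap('wrist','w25')
E
```

```text
{'clock': 55.0167, 'joints': [-0.7346, 0.27, 1.3229, 0.0002, 1.549, 0.7633], 'position': [0.5169, -0.3978, 0.2365], 'ee_rot': [-0.0256, -0.7066, -0.0259, 0.7067], 'contact_force': [0.1354, 0.0377, 0.2104], 'width': 0.0373}
```

View pics/w25.png

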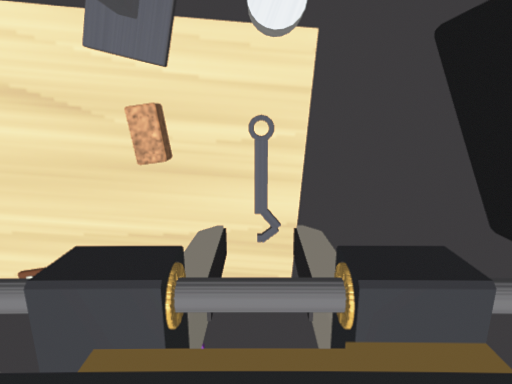

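```bash
python3 - <<'E'
from h import *
crop('w25',220,105,310,250,4,'w25c')
im,d,c=load('w25')
h=cv2.cvtColor(im,cv2.COLOR_RGB2HSV); m=((im.max(2)<130)&(h[...,1]<110)).astype(np.uint8); m[:108]=0; m[250:]=0; m[:,:240]=0; m[:,290:]=0
e=pz(c,261.5,128,.008);
for v in (145,155,165,175,185,195,205):
    u=np.where(m[v])[0]; print(v,u.min(),u.max(),pz(c,(u.min()+u.max())/2,v,.008).round(4))
print('eye',e)
E
```

```text
145 255 267 [ 0.5496 -0.397   0.008 ]
155 255 267 [ 0.5378 -0.3978  0.008 ]
165 255 266 [ 0.5258 -0.3981  0.008 ]
175 255 266 [ 0.5137 -0.399   0.008 ]
185 255 266 [ 0.5013 -0.3999  0.008 ]
195 255 266 [ 0.4888 -0.4008  0.008 ]
205 255 266 [ 0.476  -0.4017  0.008 ]
eye [ 0.56923484 -0.39615439  0.008     ]
```

View pics/w25c.png

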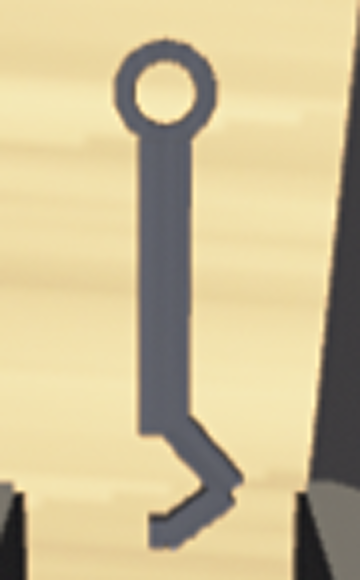

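Request:
{"op": "arm_command", "data": {"targets": [[0.02,0,0.0008,0,0,0],[0.02,0,0.0008,0,0,0],[0.02,0.0002,0.0008,0,0,0],[0.02,0.0002,0.0008,0,0,0],[0.02,0.0002,0.0008,0,0,0],[0.02,0.0002,0.0008,0,0,0],[0.02,0.0002,0.0008,0,0,0],[0.02,0.0002,0.0008,0,0,0],[0.02,0.0002,0.0008,0,0,0],[0.01,0.0002,0.0008,0,0,0]]}}

```text
clock: 55.9
position: [0.5076, -0.3992, 0.0438]
ee_rot: [-0.025, -0.706, -0.026, 0.708]
contact_force: [-0.1, 0.3, -0.8]
width: 0.0372
```

Request:
{"op": "arm_command", "data": {"targets": [[0,0,0,0,0,0],[0,0,0,0,0,0],[0,0,0,0,0,0],[0,0,0,0,0,0],[0,0,0,0,0,0]]}}

```text
clock: 56.32
position: [0.5094, -0.4016, 0.0485]
ee_rot: [0.026, 0.707, 0.024, -0.706]
contact_force: [0.4, -0.7, 0.7]
width: 0.037
```

Request:
{"op": "arm_command", "data": {"targets": [[0.008,-0.0005,0,0,0,0],[0.008,-0.0005,0,0,0,0],[0.008,-0.0005,0,0,0,0],[0.006,0,0,0,0,0],[0.0025,0,0,0,0,0],[0,0,0,0,0,0],[0,0,0,0,0,0],[0,0,0,0,0,0],[0,0,0,0,0,0]]}}

```text
clock: 57.07
position: [0.5079, -0.3989, 0.0143]
ee_rot: [-0.025, -0.706, -0.025, 0.707]
contact_force: [-3.9, 5.2, 10.6]
width: 0.037
```

Request:
{"op": "arm_command", "data": {"targets": [[0,0,0,0,0,0],[0,0,0,0,0,0],[0,0,0,0,0,0],[0,0,0,0,0,0],[0,0,0,0,0,0],[0,0,0,0,0,0]], "hand": 0, "force": 40}}

```text
clock: 57.57
position: [0.5086, -0.3995, 0.0143]
ee_rot: [0.025, 0.707, 0.025, -0.707]
contact_force: [-0.0, -0.4, 4.1]
width: 0.0158
```

Request:
{"op": "arm_command", "data": {"targets": [[-0.01,0,0,0,0,0],[-0.02,0,0,0,0,0],[-0.03,0,0,0,0,0],[-0.03,0,0,0,0,0],[-0.03,0,0,0,0,0],[-0.03,0,0,0,0,0],[-0.03,0,0,0,0,0],[0,0,0,0,0,0],[0,0,0,0,0,0],[0,0,0,0,0,0]]}}

```text
clock: 58.4
position: [0.5079, -0.399, 0.1933]
ee_rot: [-0.025, -0.706, -0.025, 0.707]
contact_force: [-1.1, -0.5, -1.3]
width: 0.0153
```

```bash
python3 - <<'E'
from h import *
st(); snap('wrist','w26')
E
```

```text
{'clock': 58.4, 'joints': [-0.7452, 0.2741, 1.3969, -0.0, 1.4721, 0.755], 'position': [0.5079, -0.399, 0.1933], 'ee_rot': [-0.0246, -0.7063, -0.0253, 0.7071], 'contact_force': [-1.112, -0.5416, -1.3353], 'width': 0.0153}
```

View pics/w26.png

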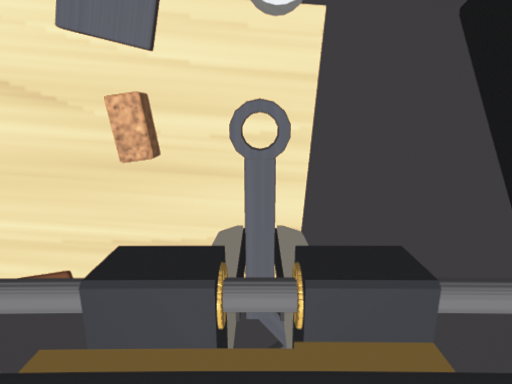

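```bash
python3 - <<'E'
from h import *
im,d,c=load('w26'); P=cloud(im,d,c); print('z ring',np.nanmedian(P[150:154,256:264,2]),np.nanmedian(P[180:200,256:264,2]))
p=pz(c,260,130,.187); R0=Rot.from_quat(np.roll([-0.0246, -0.7063, -0.0253, 0.7071],-1)).as_matrix(); print(p,R0.T@(p-[.5079,-.399,.1933])); print(R0.round(3))
E
```

```text
z ring 0.18628441596912088 0.18668990563623306
[ 0.56925125 -0.39520638  0.187     ] [ 0.00623209  0.00054888 -0.0614729 ]
[[-0.001  0.071 -0.998]
 [ 0.001 -0.998 -0.071]
 [-1.    -0.001  0.001]]
```

```bash
cat >> h.py <<'E'
EYE=np.array([.0102,.0005,-.0615])
def Rpeg(phi,tilt=np.pi/4):
    # phi: horizontal heading of x_s ; tool x = away&down
    h=np.array([np.cos(phi),np.sin(phi),0]); k=np.array([0,0,1.])
    x=np.cos(tilt)*-k+np.sin(tilt)*h; z=-(np.cos(tilt)*h+np.sin(tilt)*k); return np.stack([x,np.cross(z,x),z],1)
def path2(E,Rt,n):
    s=ctrl.observe(); R0=Rot.from_quat(np.roll(s['ee_rot'],-1)).as_matrix(); p0=np.array(s['position'])
    t,r=rowrep(np.array(E)-Rt@EYE,Rt,n); A=Rot.from_rotvec(r).as_matrix(); q,M=p0.copy(),R0.copy(); print('eye now',(p0+R0@EYE).round(4))
    for i in range(n):
        q=q+M@t; M=M@A
        if i%3==2 or i==n-1: print('tcp',q.round(3),'eye',(q+M@EYE).round(3))
E
python3 - <<'E'
from h import *
st(); path2((.613,-.236,.257),Rpeg(-.2),14)
path2((.60,-.30,.26),Rpeg(-.2),10)
E
```

```text
{'clock': 58.45, 'joints': [-0.7452, 0.275, 1.3978, -0.0, 1.4721, 0.755], 'position': [0.5075, -0.3986, 0.1923], 'ee_rot': [-0.0241, -0.7058, -0.0257, 0.7075], 'contact_force': [-0.2837, 1.1257, -0.8752], 'width': 0.0153}
x14 [-0.0009, -0.0125, -0.004, 0.0183, 0.0559, 0.0077] | step mm 13.2 deg 3.4
eye now [ 0.5688 -0.3948  0.1819]
tcp [ 0.517 -0.36   0.196] eye [ 0.58  -0.36   0.196]
tcp [ 0.529 -0.323  0.2  ] eye [ 0.59  -0.326  0.211]
tcp [ 0.541 -0.286  0.206] eye [ 0.599 -0.292  0.227]
tcp [ 0.554 -0.249  0.214] eye [ 0.608 -0.258  0.245]
tcp [ 0.563 -0.225  0.221] eye [ 0.613 -0.236  0.257]
x10 [-0.0019, -0.011, -0.0048, 0.0256, 0.0783, 0.0108] | step mm 12.2 deg 4.76
eye now [ 0.5688 -0.3948  0.1819]
tcp [ 0.52  -0.365  0.199] eye [ 0.582 -0.366  0.203]
tcp [ 0.533 -0.332  0.208] eye [ 0.592 -0.337  0.227]
tcp [ 0.546 -0.3    0.219] eye [ 0.599 -0.309  0.251]
tcp [ 0.55  -0.289  0.224] eye [ 0.6  -0.3   0.26]
```

Request:
{"op": "arm_command", "data": {"targets": [[-0.0019,-0.011,-0.0048,0.0256,0.0783,0.0108],[-0.0019,-0.011,-0.0048,0.0256,0.0783,0.0108],[-0.0019,-0.011,-0.0048,0.0256,0.0783,0.0108],[-0.0019,-0.011,-0.0048,0.0256,0.0783,0.0108],[-0.0019,-0.011,-0.0048,0.0256,0.0783,0.0108],[-0.0019,-0.011,-0.0048,0.0256,0.0783,0.0108],[-0.0019,-0.011,-0.0048,0.0256,0.0783,0.0108],[-0.0019,-0.011,-0.0048,0.0256,0.0783,0.0108],[-0.0019,-0.011,-0.0048,0.0256,0.0783,0.0108],[-0.0019,-0.011,-0.0048,0.0256,0.0783,0.0108]]}}

```text
clock: 59.28
position: [0.5503, -0.2896, 0.2232]
ee_rot: [-0.039, 0.92, -0.093, -0.379]
contact_force: [-0.0, 0.6, -0.1]
width: 0.0153
```

Request:
{"op": "arm_command", "data": {"targets": [[0,0,0,0,0,0],[0,0,0,0,0,0],[0,0,0,0,0,0],[0,0,0,0,0,0]]}}

```text
clock: 59.62
position: [0.5519, -0.2916, 0.2268]
ee_rot: [-0.037, 0.92, -0.093, -0.38]
contact_force: [-0.1, -0.3, -1.0]
width: 0.0147
```

```bash
python3 - <<'E'
from h import *
s=st(); R0=Rot.from_quat(np.roll(s['ee_rot'],-1)).as_matrix(); print(R0.round(3), np.array(s['position'])+R0@EYE)
snap('wrist','w27'); snap('side','s27'); snap('scene','sc27')
E
```

```text
{'clock': 59.6167, 'joints': [-0.8089, -0.4157, 2.1907, 0.614, 0.7768, 0.6461], 'position': [0.5519, -0.2916, 0.2268], 'ee_rot': [-0.0369, 0.9196, -0.0927, -0.38], 'contact_force': [-0.1163, -0.303, -1.004], 'width': 0.0147}
[[ 0.694 -0.198 -0.692]
 [-0.142 -0.98   0.138]
 [-0.706  0.003 -0.709]] [ 0.60141494 -0.30205912  0.2631562 ]
```

View pics/w27.png

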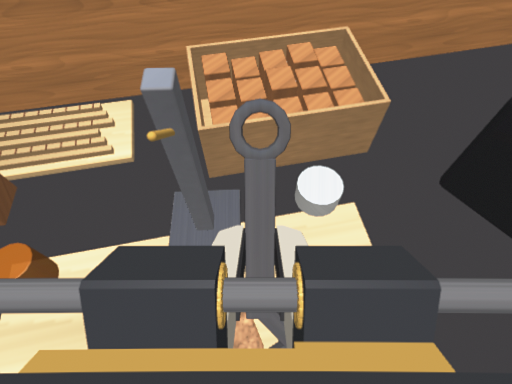

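View pics/s27.png

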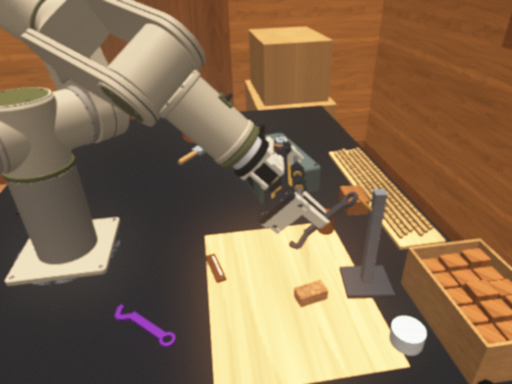

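```bash
python3 - <<'E'
from h import *
crop('w27',130,60,300,220,4.5,'w27c')
im,d,c=load('w27'); T=np.linalg.inv(c['camera_from_world'])
for n,p in(('tip',(.637,-.241,.2325)),('root',(.674,-.2488,.195)),('eye',(.6014,-.3021,.2632))): print(n,proj(c,p))
P=cloud(im,d,c); print('tip pt',P[135,153],'eye',P[130,240],P[130,282])
E
```

```text
tip [150.17197582 135.00896955]
root [173.25082688 130.20211524]
eye [259.80612564 128.64224243]
tip pt [ 0.63663751 -0.24269594  0.23253514] eye [ 0.60157337 -0.29224903  0.26419348] [ 0.59629708 -0.31200063  0.26556693]
```

View pics/w27c.png

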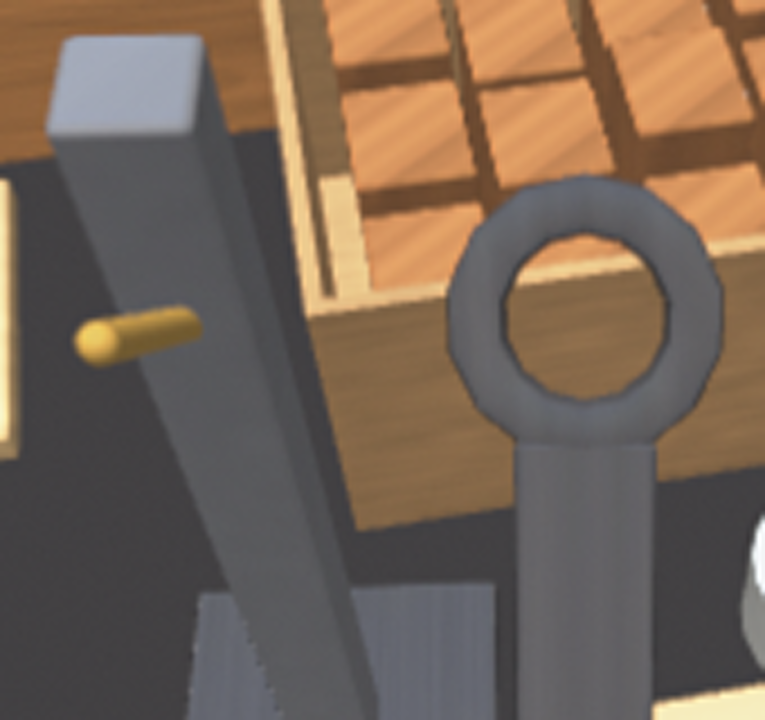

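```bash
python3 - <<'E'
from h import *
path2((.609,-.2366,.260),Rpeg(-.19),6)
E
```

```text
x6 [-0.0003, -0.0109, 0.001, -0.0009, -0.0004, -0.0014] | step mm 10.9 deg 0.1
eye now [ 0.6014 -0.3019  0.263 ]
tcp [ 0.556 -0.259  0.225] eye [ 0.605 -0.269  0.261]
tcp [ 0.559 -0.227  0.224] eye [ 0.609 -0.237  0.26 ]
```

Request:
{"op": "arm_command", "data": {"targets": [[-0.0003,-0.0109,0.001,-0.0009,-0.0004,-0.0014],[-0.0003,-0.0109,0.001,-0.0009,-0.0004,-0.0014],[-0.0003,-0.0109,0.001,-0.0009,-0.0004,-0.0014],[-0.0003,-0.0109,0.001,-0.0009,-0.0004,-0.0014],[-0.0003,-0.0109,0.001,-0.0009,-0.0004,-0.0014],[-0.0003,-0.0109,0.001,-0.0009,-0.0004,-0.0014],[0,0,0,0,0,0],[0,0,0,0,0,0],[0,0,0,0,0,0],[0,0,0,0,0,0]]}}

```text
clock: 60.6
position: [0.5588, -0.2261, 0.2231]
ee_rot: [-0.037, 0.92, -0.088, -0.381]
contact_force: [-0.0, 1.1, -1.4]
width: 0.0155
```

```bash
python3 - <<'E'
from h import *
s=st(); R0=Rot.from_quat(np.roll(s['ee_rot'],-1)).as_matrix(); print(R0.round(3), np.array(s['position'])+R0@EYE)
im,d,c=snap('wrist','w28'); crop('w28',180,70,340,220,4.5,'w28c')
E
```

```text
{'clock': 60.6, 'joints': [-0.6701, -0.5206, 2.2689, 0.5091, 0.734, 0.8263], 'position': [0.5588, -0.2261, 0.2231], 'ee_rot': [-0.0367, 0.9198, -0.088, -0.3807], 'contact_force': [-0.0474, 1.127, -1.4461], 'width': 0.0155}
[[ 0.695 -0.19  -0.694]
 [-0.134 -0.982  0.134]
 [-0.707 -0.    -0.707]] [ 0.60842672 -0.23621926  0.25936271]
```

View pics/w28c.png

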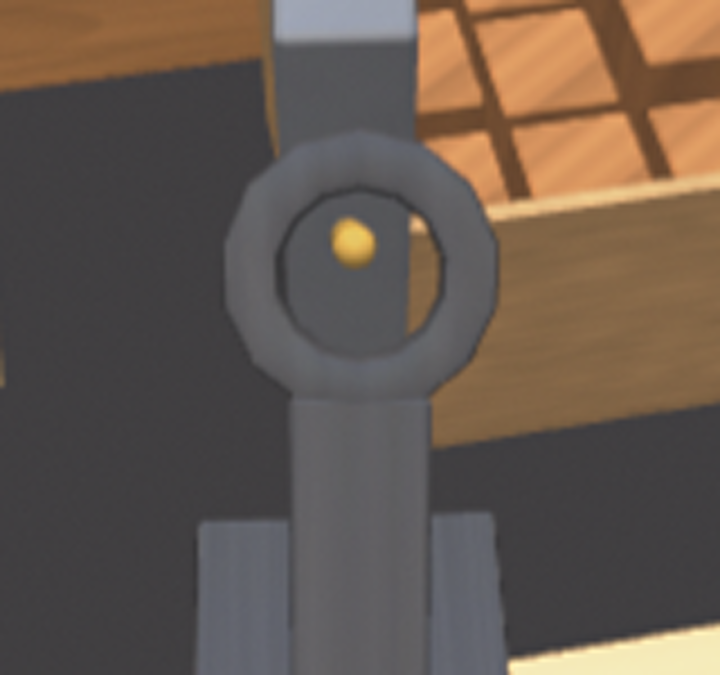

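```bash
python3 - <<'E'
from h import *
im,d,c=load('w28'); P=cloud(im,d,c)
print(d[122:127,256:262].round(4)); z=np.median(d[123:126,257:260]); t=pd(c,258.7,124,z+.001); print('tip',t,z)
ez=np.median(np.r_[d[130,233:238],d[130,282:287]]); e=pd(c,260,130.7,ez); print('eye front',e,ez)
R0=Rot.from_quat(np.roll([-0.0367, 0.9198, -0.088, -0.3807],-1)).as_matrix()
print('tool frame tip', R0.T@(t-[.5588,-.2261,.2231]),'eye',R0.T@(e-[.5588,-.2261,.2231]))
E
```

```text
[[0.1957 0.1963 0.1966 0.1969 0.1963 0.1952]
 [0.1963 0.1957 0.1959 0.1949 0.1958 0.1968]
 [0.1965 0.1947 0.1953 0.1953 0.1967 0.1958]
 [0.1961 0.1962 0.1965 0.1953 0.1952 0.196 ]
 [0.1969 0.1967 0.1972 0.1972 0.1965 0.198 ]]
tip [ 0.63675614 -0.24104977  0.23193021] 0.19534703
eye front [ 0.60567794 -0.23579506  0.26097181] 0.15532675
tool frame tip [ 0.0499148  -0.00012398 -0.06234682] eye [ 0.0070968   0.00060122 -0.06062247]
```

Request:
{"op": "arm_command", "data": {"targets": [[0.005,-0.0007,-0.0012,0,0,0],[0.008,0,0,0,0,0],[0.008,0,0,0,0,0],[0.008,0,0,0,0,0],[0.008,0,0,0,0,0],[0.008,0,0,0,0,0],[0,0,0,0,0,0],[0,0,0,0,0,0],[0,0,0,0,0,0]]}}

```text
clock: 61.4
position: [0.5909, -0.2309, 0.1918]
ee_rot: [-0.037, 0.92, -0.088, -0.381]
contact_force: [0.4, -0.8, -0.8]
width: 0.0155
```

```bash
python3 - <<'E'
from h import *
s=st(); R0=Rot.from_quat(np.roll(s['ee_rot'],-1)).as_matrix(); print(np.array(s['position'])+R0@EYE)
im,d,c=snap('wrist','w29'); crop('w29',180,70,340,220,4.5,'w29c')
E
```

```text
{'clock': 61.4, 'joints': [-0.628, -0.3691, 2.2226, 0.5402, 0.623, 0.7987], 'position': [0.5909, -0.2309, 0.1918], 'ee_rot': [-0.0368, 0.9197, -0.0877, -0.3809], 'contact_force': [0.3593, -0.8087, -0.7574], 'width': 0.0155}
[ 0.64054893 -0.24106869  0.22810679]
```

View pics/w29c.png

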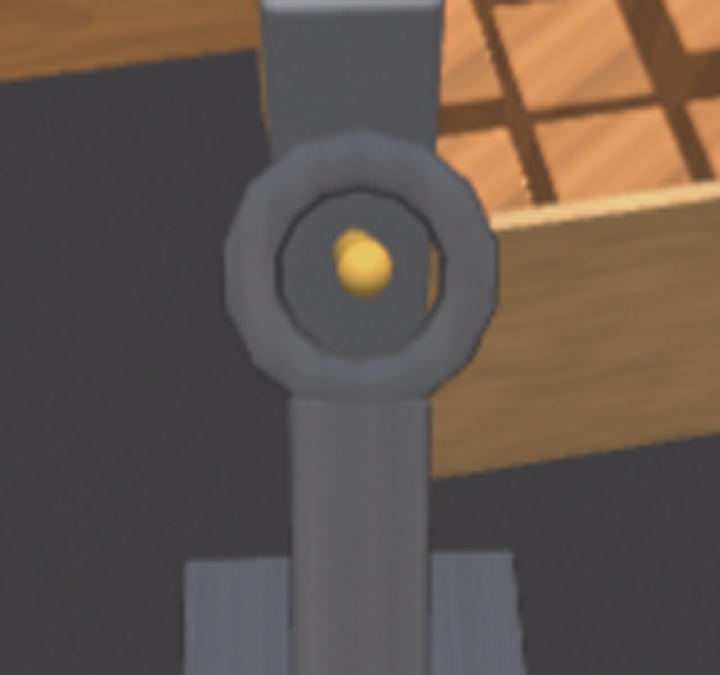

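Request:
{"op": "arm_command", "data": {"targets": [[0.007,0,0,0,0,0],[0.007,0,0,0,0,0],[0.006,0,0,0,0,0],[0.004,0,0,0,0,0],[0,0,0,0,0,0],[0,0,0,0,0,0],[0,0,0,0,0,0]]}}

```text
clock: 62.03
position: [0.6076, -0.2339, 0.1747]
ee_rot: [-0.037, 0.92, -0.088, -0.381]
contact_force: [1.0, -2.2, -0.9]
width: 0.0156
```

```bash
python3 - <<'E'
from h import *
s=st(); R0=Rot.from_quat(np.roll(s['ee_rot'],-1)).as_matrix(); print(np.array(s['position'])+R0@EYE)
im,d,c=snap('wrist','w30'); crop('w30',180,70,340,220,4.5,'w30c')
E
```

```text
{'clock': 62.0333, 'joints': [-0.6095, -0.2881, 2.1942, 0.5646, 0.5692, 0.7759], 'position': [0.6076, -0.2339, 0.1747], 'ee_rot': [-0.0367, 0.9197, -0.0876, -0.3809], 'contact_force': [0.9849, -2.2406, -0.9086], 'width': 0.0156}
[ 0.6572929  -0.24403169  0.21100608]
```

View pics/w30c.png

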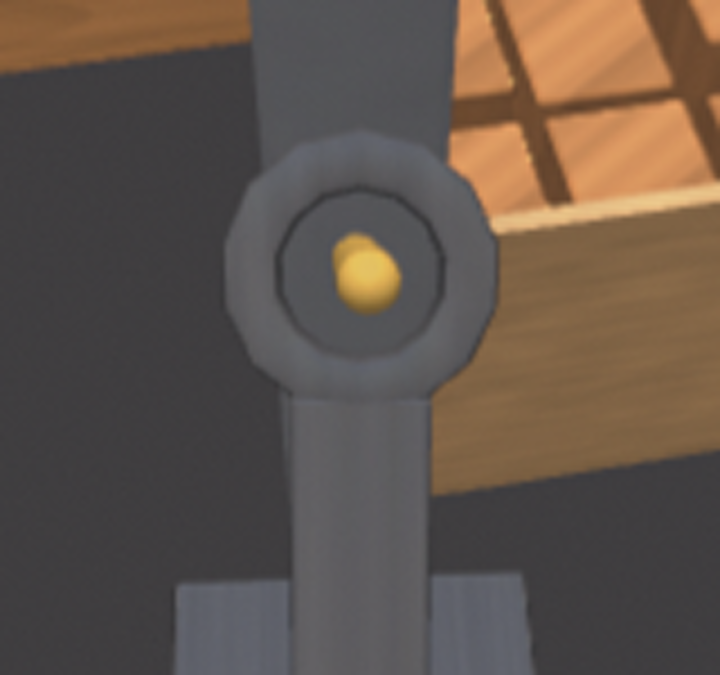

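Request:
{"op": "arm_command", "data": {"targets": [[0,0,0.0025,0,0,0],[0,0,0.0025,0,0,0],[0,0,0,0,0,0],[0,0,0,0,0,0]]}}

```text
clock: 62.42
position: [0.6039, -0.2334, 0.1713]
ee_rot: [-0.037, 0.92, -0.088, -0.381]
contact_force: [0.2, 0.1, -0.6]
width: 0.0155
```

Request:
{"op": "arm_command", "data": {"targets": [[0,0,0,0,0,0],[0,0,0,0,0,0],[0,0,0,0,0,0],[0,0,0,0,0,0],[0,0,0,0,0,0],[0,0,0,0,0,0],[0,0,0,0,0,0],[0,0,0,0,0,0]], "hand": 0.6}}

```text
clock: 63.08
position: [0.6041, -0.2333, 0.1713]
ee_rot: [-0.037, 0.92, -0.088, -0.381]
contact_force: [0.1, 0.0, -0.5]
width: 0.0554
```

```bash
python3 - <<'E'
from h import *
s=st(); snap('wrist','w31'); snap('side','s31'); crop('s31',250,150,420,310,4.5,'s31c')
E
```

```text
{'clock': 63.0833, 'joints': [-0.6133, -0.294, 2.2058, 0.573, 0.566, 0.7645], 'position': [0.6041, -0.2333, 0.1713], 'ee_rot': [-0.0367, 0.9198, -0.0877, -0.3808], 'contact_force': [0.1425, 0.0053, -0.4993], 'width': 0.0554}
```

View pics/w31.png

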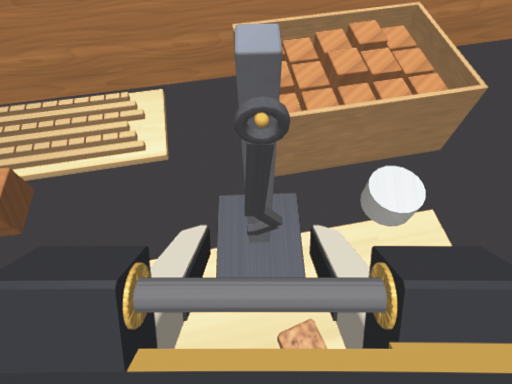

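View pics/s31c.png

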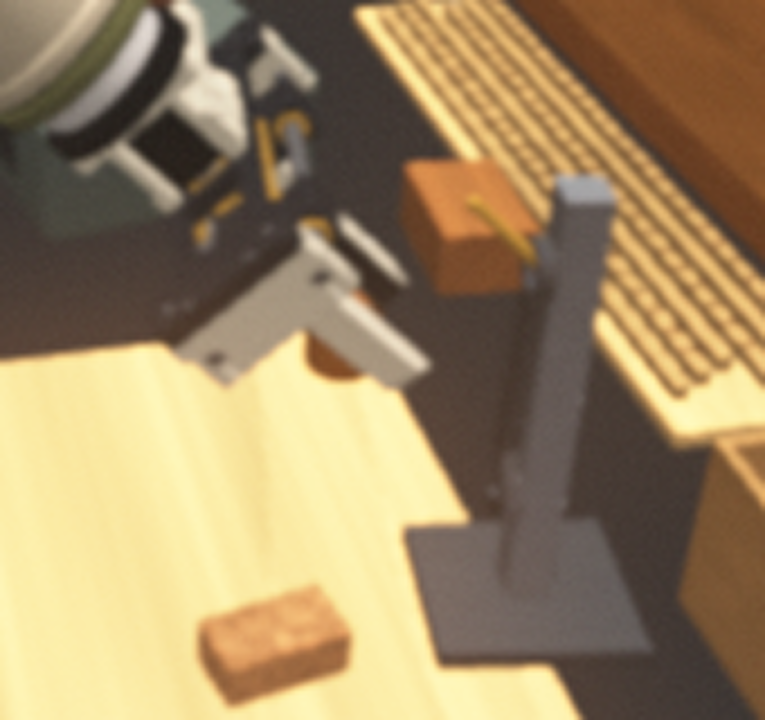

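Request:
{"op": "arm_command", "data": {"targets": [[-0.01,0,0,0,0,0],[-0.012,0,0,0,0,0],[-0.012,0,0,0,0,0],[-0.012,0,0,0,0,0],[-0.012,0,0,0,0,0],[-0.012,0,0,0,0,0],[-0.012,0,0,0,0,0],[-0.012,0,0,0,0,0],[-0.012,0,0,0,0,0],[0,0,0,0,0,0]]}}

```text
clock: 64.02
position: [0.5304, -0.2197, 0.2487]
ee_rot: [-0.036, 0.92, -0.088, -0.38]
contact_force: [0.5, -0.2, 1.4]
width: 0.056
```

```bash
python3 - <<'E'
from h import *
s=st(); path((.49,-.08,.29),down(-.3),18)
E
```

```text
{'clock': 64.0167, 'joints': [-0.7093, -0.6561, 2.307, 0.493, 0.8354, 0.8419], 'position': [0.5304, -0.2197, 0.2487], 'ee_rot': [-0.0359, 0.9203, -0.0882, -0.3795], 'contact_force': [0.5123, -0.2024, 1.4281], 'width': 0.056}
x18 [-0.0021, -0.0081, -0.0031, -0.0766, -0.0355, -0.0319] | step mm 8.9 deg 5.17
[([0.533, -0.212, 0.252], 0.573), ([0.536, -0.187, 0.262], 0.568), ([0.535, -0.162, 0.269], 0.559), ([0.529, -0.137, 0.275], 0.546), ([0.518, -0.113, 0.281], 0.53), ([0.502, -0.092, 0.286], 0.511)]
```

Request:
{"op": "arm_command", "data": {"targets": [[-0.0021,-0.0081,-0.0031,-0.0766,-0.0355,-0.0319],[-0.0021,-0.0081,-0.0031,-0.0766,-0.0355,-0.0319],[-0.0021,-0.0081,-0.0031,-0.0766,-0.0355,-0.0319],[-0.0021,-0.0081,-0.0031,-0.0766,-0.0355,-0.0319],[-0.0021,-0.0081,-0.0031,-0.0766,-0.0355,-0.0319],[-0.0021,-0.0081,-0.0031,-0.0766,-0.0355,-0.0319],[-0.0021,-0.0081,-0.0031,-0.0766,-0.0355,-0.0319],[-0.0021,-0.0081,-0.0031,-0.0766,-0.0355,-0.0319],[-0.0021,-0.0081,-0.0031,-0.0766,-0.0355,-0.0319]]}}

```text
clock: 64.77
position: [0.5324, -0.1438, 0.2705]
ee_rot: [0.209, 0.809, 0.183, -0.518]
contact_force: [0.2, 0.1, -0.2]
width: 0.0559
```

Request:
{"op": "arm_command", "data": {"targets": [[-0.0021,-0.0081,-0.0031,-0.0766,-0.0355,-0.0319],[-0.0021,-0.0081,-0.0031,-0.0766,-0.0355,-0.0319],[-0.0021,-0.0081,-0.0031,-0.0766,-0.0355,-0.0319],[-0.0021,-0.0081,-0.0031,-0.0766,-0.0355,-0.0319],[-0.0021,-0.0081,-0.0031,-0.0766,-0.0355,-0.0319],[-0.0021,-0.0081,-0.0031,-0.0766,-0.0355,-0.0319],[-0.0021,-0.0081,-0.0031,-0.0766,-0.0355,-0.0319],[-0.0021,-0.0081,-0.0031,-0.0766,-0.0355,-0.0319],[-0.0021,-0.0081,-0.0031,-0.0766,-0.0355,-0.0319],[0,0,0,0,0,0]]}}

```text
clock: 65.6
position: [0.4907, -0.0774, 0.2867]
ee_rot: [-0.42, -0.567, -0.423, 0.569]
contact_force: [-0.3, 0.8, 0.0]
width: 0.0558
```

```bash
python3 - <<'E'
from h import *
s=st(); path((.5475,.353,.26),down(2.521),26)
snap('side','s32'); snap('scene','sc32')
crop('sc32',80,140,200,290,4,'sc32c')
E
```

```text
{'clock': 65.6, 'joints': [-0.2603, -0.164, 1.6817, 0.0008, 1.6283, 0.0336], 'position': [0.4907, -0.0774, 0.2867], 'ee_rot': [-0.42, -0.5671, -0.4228, 0.5686], 'contact_force': [-0.2511, 0.8062, 0.0105], 'width': 0.0558}
x26 [0.001, 0.0221, -0.0088, -0.1083, -0.0002, 0.0] | step mm 23.8 deg 6.2
[([0.514, -0.075, 0.286], 0.52), ([0.582, -0.054, 0.282], 0.585), ([0.64, -0.012, 0.279], 0.64), ([0.681, 0.046, 0.276], 0.683), ([0.702, 0.114, 0.273], 0.711), ([0.699, 0.185, 0.27], 0.723), ([0.675, 0.251, 0.267], 0.72), ([0.63, 0.307, 0.264], 0.701), ([0.57, 0.345, 0.261], 0.666)]
```

View pics/s32.png

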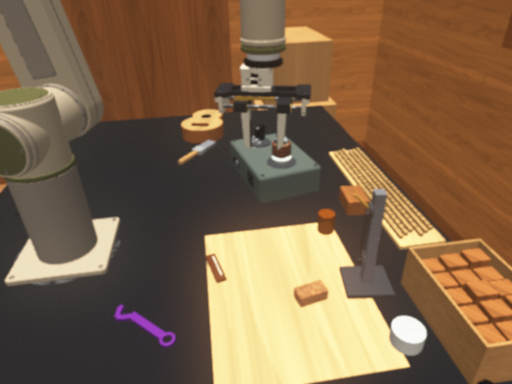

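View pics/sc32c.png

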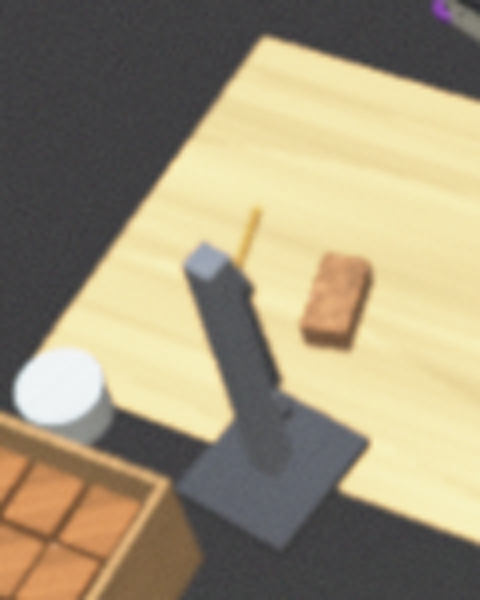

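Request:
{"op": "arm_command", "data": {"targets": [[0.001,0.0221,-0.0088,-0.1083,0,0],[0.001,0.0221,-0.0088,-0.1083,0,0],[0.001,0.0221,-0.0088,-0.1083,0,0],[0.001,0.0221,-0.0088,-0.1083,0,0],[0.001,0.0221,-0.0088,-0.1083,0,0],[0.001,0.0221,-0.0088,-0.1083,0,0],[0.001,0.0221,-0.0088,-0.1083,0,0],[0.001,0.0221,-0.0088,-0.1083,0,0],[0.001,0.0221,-0.0088,-0.1083,0,0],[0.001,0.0221,-0.0088,-0.1083,0,0]], "hand": 0.5}}

```text
clock: 66.53
position: [0.6825, 0.0424, 0.2761]
ee_rot: [0.652, 0.272, 0.654, -0.27]
contact_force: [-0.0, 0.1, 1.1]
width: 0.0465
```

Request:
{"op": "arm_command", "data": {"targets": [[0.001,0.0221,-0.0088,-0.1083,0,0],[0.001,0.0221,-0.0088,-0.1083,0,0],[0.001,0.0221,-0.0088,-0.1083,0,0],[0.001,0.0221,-0.0088,-0.1083,0,0],[0.001,0.0221,-0.0088,-0.1083,0,0],[0.001,0.0221,-0.0088,-0.1083,0,0],[0.001,0.0221,-0.0088,-0.1083,0,0],[0.001,0.0221,-0.0088,-0.1083,0,0],[0.001,0.0221,-0.0088,-0.1083,0,0],[0.001,0.0221,-0.0088,-0.1083,0,0]]}}

```text
clock: 67.37
position: [0.6638, 0.2689, 0.2666]
ee_rot: [0.699, -0.103, 0.7, 0.106]
contact_force: [0.0, -0.6, 0.7]
width: 0.0465
```

Request:
{"op": "arm_command", "data": {"targets": [[0.001,0.0221,-0.0088,-0.1083,0,0],[0.001,0.0221,-0.0088,-0.1083,0,0],[0.001,0.0221,-0.0088,-0.1083,0,0],[0.001,0.0221,-0.0088,-0.1083,0,0],[0.001,0.0221,-0.0088,-0.1083,0,0],[0.001,0.0221,-0.0088,-0.1083,0,0],[0,0,0,0,0,0],[0,0,0,0,0,0],[0,0,0,0,0,0],[0,0,0,0,0,0]]}}

```text
clock: 68.2
position: [0.5509, 0.3499, 0.2619]
ee_rot: [0.63, -0.32, 0.63, 0.322]
contact_force: [0.1, 0.1, -0.2]
width: 0.0465
```

```bash
python3 - <<'E'
from h import *
s=st(); im,d,c=snap('wrist','w33'); P=cloud(im,d,c)
b=(P[...,2]>.142)&(P[...,2]<.155)&(abs(P[...,0]-.548)<.04)&(abs(P[...,1]-.352)<.04); q=P[b]; print(q.mean(0),cv2.minAreaRect(q[:,:2].astype(np.float32)))
path((.5485,.354,.18),down(2.521),4)
E
```

```text
{'clock': 68.2, 'joints': [0.4858, 0.2629, 1.2855, 0.0029, 1.5932, -2.0265], 'position': [0.5509, 0.3499, 0.2619], 'ee_rot': [0.6302, -0.3197, 0.6302, 0.3217], 'contact_force': [0.0572, 0.1011, -0.1598], 'width': 0.0465}
[0.54842844 0.35295831 0.14736712] ((0.5491310358047485, 0.3536814749240875), (0.04950186237692833, 0.015479382127523422), 54.71401596069336)
x4 [0.0205, 0.001, 0.0005, -0.0021, 0.0003, -0.0007] | step mm 20.5 deg 0.13
[([0.55, 0.351, 0.241], 0.653), ([0.548, 0.354, 0.18], 0.653)]
```

View pics/w33.png

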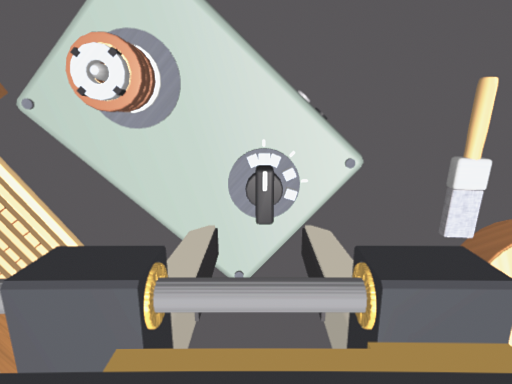

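Request:
{"op": "arm_command", "data": {"targets": [[0.0205,0.001,0.0005,-0.002,0,0],[0.0205,0.001,0.0005,-0.002,0,0],[0.0205,0.001,0.0005,0,0,0],[0.0205,0.001,0.0005,0,0,0],[0,0,0,0,0,0],[0,0,0,0,0,0],[0,0,0,0,0,0],[0,0,0,0,0,0]]}}

```text
clock: 68.92
position: [0.5488, 0.3552, 0.1823]
ee_rot: [0.63, -0.322, 0.628, 0.324]
contact_force: [-0.2, 0.6, -0.3]
width: 0.0464
```

```bash
python3 - <<'E'
from h import *
s=st(); go(.549,.3538,.139,2.521,5)
E
```

```text
{'clock': 68.9167, 'joints': [0.4944, 0.2974, 1.3894, 0.0029, 1.4522, -2.0251], 'position': [0.5488, 0.3552, 0.1823], 'ee_rot': [0.63, -0.3218, 0.6282, 0.3239], 'contact_force': [-0.1855, 0.5973, -0.3068], 'width': 0.0464}
x5 [0.0087, -0.0002, -0.0002, -0.0004, 0.0007, -0.0003] | step mm 8.7 deg 0.05
```

Request:
{"op": "arm_command", "data": {"targets": [[0.0087,-0.0002,-0.0002,0,0,0],[0.0087,-0.0002,-0.0002,0,0,0],[0.0087,-0.0002,-0.0002,0,0,0],[0.0087,-0.0002,-0.0002,0,0,0],[0.008,0,0,0,0,0],[0,0,0,0,0,0],[0,0,0,0,0,0],[0,0,0,0,0,0],[0,0,0,0,0,0]]}}

```text
clock: 69.67
position: [0.548, 0.3541, 0.138]
ee_rot: [0.629, -0.322, 0.629, 0.324]
contact_force: [0.0, -0.2, 0.2]
width: 0.0465
```

Request:
{"op": "arm_command", "data": {"targets": [[0,0,0,0,0,0],[0,0,0,0,0,0],[0,0,0,0,0,0],[0,0,0,0,0,0],[0,0,0,0,0,0],[0,0,0,0,0,0],[0,0,0,0,0,0],[0,0,0,0,0,0]], "hand": 0, "force": 60}}

```text
clock: 70.33
position: [0.548, 0.3537, 0.1374]
ee_rot: [0.629, -0.322, 0.629, 0.324]
contact_force: [1.9, -0.9, 0.0]
width: 0.0155
```

Request:
{"op": "arm_command", "data": {"targets": [[-0.003,0,0,0,0,0],[-0.003,0,0,0,0,0],[-0.003,0,0,0,0,0],[-0.003,0,0,0,0,0],[-0.002,0,0,0,0,0],[-0.002,0,0,0,0,0],[0,0,0,0,0,0],[0,0,0,0,0,0]]}}

```text
clock: 71.0
position: [0.5478, 0.3536, 0.1517]
ee_rot: [0.629, -0.322, 0.629, 0.324]
contact_force: [7.2, 1.0, -10.8]
width: 0.0157
```

```bash
python3 - <<'E'
from h import *
st(); im,d,c=snap('wrist','w34'); P=cloud(im,d,c); print([np.round(np.nanmedian(P[v:v+6,u:u+6,2]),4) for u,v in((250,225),(250,240),(252,260),(258,205))])
E
```

```text
{'clock': 71.0, 'joints': [0.4932, 0.3171, 1.4224, 0.0026, 1.403, -2.0269], 'position': [0.5478, 0.3536, 0.1517], 'ee_rot': [0.6286, -0.3221, 0.6294, 0.3239], 'contact_force': [7.1898, 0.9767, -10.8253], 'width': 0.0157}
[np.float64(0.162), np.float64(0.1618), np.float64(0.1617), np.float64(0.1534)]
```

Request:
{"op": "arm_command", "data": {"targets": [[0,0,0,0.1,0,0],[0,0,0,0.1,0,0],[0,0,0,0.1,0,0],[0,0,0,0.1,0,0],[0,0,0,0.1,0,0],[0,0,0,0.1,0,0],[0,0,0,0.1,0,0],[0,0,0,0.1,0,0],[0,0,0,0,0,0]]}}

```text
clock: 71.8
position: [0.5476, 0.354, 0.1516]
ee_rot: [0.705, -0.049, 0.706, 0.051]
contact_force: [7.0, 3.3, -11.1]
width: 0.0156
```

```bash
python3 - <<'E'
from h import *
st(); im,d,c=snap('wrist','w35'); P=cloud(im,d,c); print([np.round(np.nanmedian(P[v:v+6,u:u+6,2]),4) for u,v in((250,225),(250,240),(252,260),(258,205))])
E
```

```text
{'clock': 71.8, 'joints': [0.4935, 0.3173, 1.4224, 0.0033, 1.4028, -1.2203], 'position': [0.5476, 0.354, 0.1516], 'ee_rot': [0.7046, -0.0494, 0.7061, 0.0513], 'contact_force': [6.9575, 3.2712, -11.0692], 'width': 0.0156}
[np.float64(0.1617), np.float64(0.1617), np.float64(0.1616), np.float64(0.1535)]
```

Request:
{"op": "arm_command", "data": {"targets": [[0,0,0,0.1,0,0],[0,0,0,0.1,0,0],[0,0,0,0.1,0,0],[0,0,0,0.1,0,0],[0,0,0,0.1,0,0],[0,0,0,0.1,0,0],[0,0,0,0.1,0,0],[0,0,0,0,0,0],[0,0,0,0,0,0]]}}

```text
clock: 72.6
position: [0.5478, 0.3544, 0.1518]
ee_rot: [0.68, 0.193, 0.681, -0.192]
contact_force: [7.3, 3.4, -12.3]
width: 0.0155
```

```bash
python3 - <<'E'
from h import *
s=st();M=Rot.from_quat(np.roll(s['ee_rot'],-1)).as_matrix(); print('yaw',np.arctan2(M[1,1],M[0,1])); im,d,c=snap('wrist','w36'); P=cloud(im,d,c); print([np.round(np.nanmedian(P[v:v+6,u:u+6,2]),4) for u,v in((250,225),(250,240),(252,260),(258,205))])
crop('w36',150,130,370,330,3.5,'w36c')
E
```

```text
{'clock': 72.6, 'joints': [0.4937, 0.3172, 1.4221, 0.0036, 1.4023, -0.5262], 'position': [0.5478, 0.3544, 0.1518], 'ee_rot': [0.6795, 0.1934, 0.6813, -0.1916], 'contact_force': [7.2975, 3.4399, -12.2533], 'width': 0.0155}
yaw 1.0192488290440662
[np.float64(0.1618), np.float64(0.1618), np.float64(0.1618), np.float64(0.1542)]
```

View pics/w36c.png

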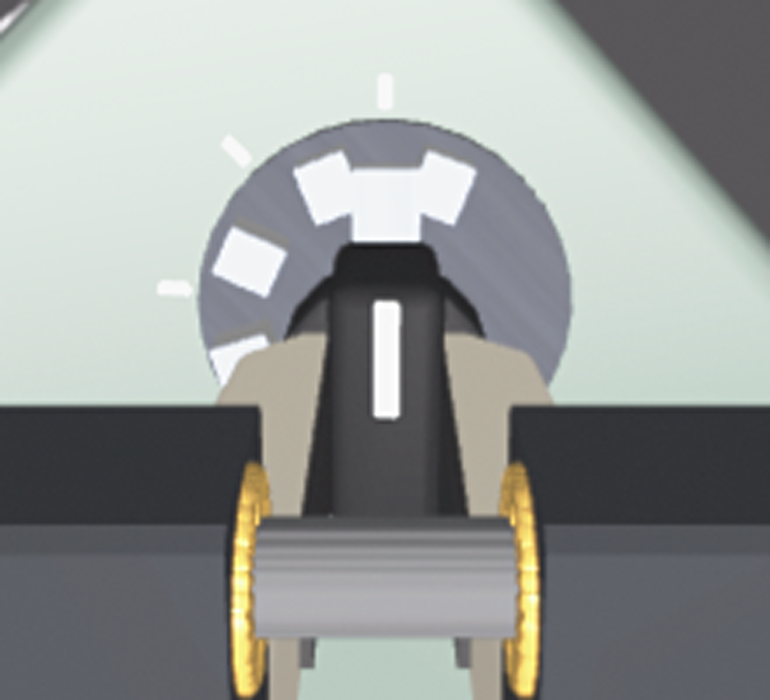

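Pointer on the run mark. Lower and release.

Request:
{"op": "arm_command", "data": {"targets": [[0.004,0,0,0,0,0],[0.004,0,0,0,0,0],[0.004,0,0,0,0,0],[0.004,0,0,0,0,0],[0,0,0,0,0,0],[0,0,0,0,0,0]]}}

```text
clock: 73.15
position: [0.5479, 0.3545, 0.1374]
ee_rot: [0.68, 0.193, 0.681, -0.191]
contact_force: [3.9, 3.1, -2.2]
width: 0.0159
```

```bash
python3 - <<'E'
from h import *
s=st(); im,d,c=snap('wrist','w37'); P=cloud(im,d,c); print([np.round(np.nanmedian(P[v:v+6,u:u+6,2]),4) for u,v in((250,225),(250,240),(252,260),(258,205))])
E
```

```text
{'clock': 73.15, 'joints': [0.4938, 0.328, 1.4358, 0.0034, 1.3771, -0.5269], 'position': [0.5479, 0.3545, 0.1374], 'ee_rot': [0.6798, 0.1933, 0.6811, -0.1913], 'contact_force': [3.9104, 3.1065, -2.2194], 'width': 0.0159}
[np.float64(0.1474), np.float64(0.1476), np.float64(0.1474), np.float64(0.1402)]
```

Request:
{"op": "arm_command", "data": {"targets": [[0,0,0,0,0,0],[0,0,0,0,0,0],[0,0,0,0,0,0],[0,0,0,0,0,0],[-0.01,0,0,0,0,0],[-0.03,0,0,0,0,0],[-0.03,0,0,0,0,0],[-0.03,0,0,0,0,0],[-0.03,0,0,0,0,0],[0,0,0,0,0,0]], "hand": 0.5}}

```text
clock: 74.03
position: [0.5503, 0.3549, 0.2768]
ee_rot: [0.683, 0.196, 0.678, -0.189]
contact_force: [0.2, 0.4, 1.6]
width: 0.0469
```

Request:
{"op": "arm_command", "data": {"targets": [[0,0,0,0,0,0],[0,0,0,0,0,0],[0,0,0,0,0,0],[0,0,0,0,0,0]]}}

```text
clock: 74.37
position: [0.5471, 0.3532, 0.2654]
ee_rot: [0.679, 0.192, 0.682, -0.193]
contact_force: [-1.0, -0.6, -1.0]
width: 0.0462
```

```bash
python3 - <<'E'
from h import *
s=st(); im,d,c=snap('wrist','w38'); P=cloud(im,d,c)
b=(P[...,2]>.142)&(P[...,2]<.158)&(abs(P[...,0]-.548)<.04)&(abs(P[...,1]-.352)<.04); q=P[b]; print(q.mean(0),cv2.minAreaRect(q[:,:2].astype(np.float32)))
im,d,c=snap('side','s38'); im,d,c=snap('scene','sc38'); P=cloud(im,d,c)
b=(P[...,2]>.155)&(P[...,2]<.17)&(abs(P[...,0]-.59)<.035)&(abs(P[...,1]-.2)<.035);q=P[b];print(len(q),q.mean(0),np.percentile(q[:,2],[5,50,95]))
crop('s38',220,110,420,310,3,'s38c')
E
```

```text
{'clock': 74.3667, 'joints': [0.4929, 0.2618, 1.2805, 0.0029, 1.603, -0.5268], 'position': [0.5471, 0.3532, 0.2654], 'ee_rot': [0.6788, 0.1922, 0.6821, -0.1925], 'contact_force': [-1.0311, -0.6083, -0.9612], 'width': 0.0462}
[0.547986   0.35441776 0.14721861] ((0.5488970875740051, 0.3540576994419098), (0.015251610428094864, 0.04945224151015282), 58.091156005859375)
253 [0.59171073 0.20087601 0.16299104] [0.15552843 0.16394005 0.16832811]
```

View pics/w38.png

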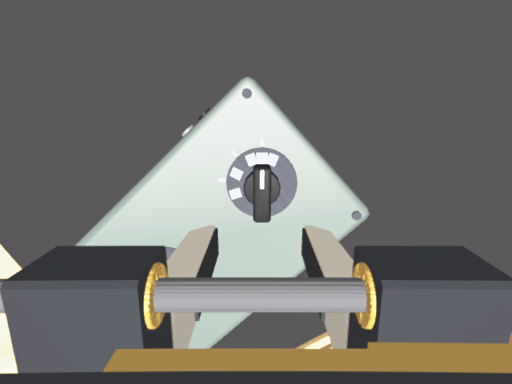

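View pics/s38c.png

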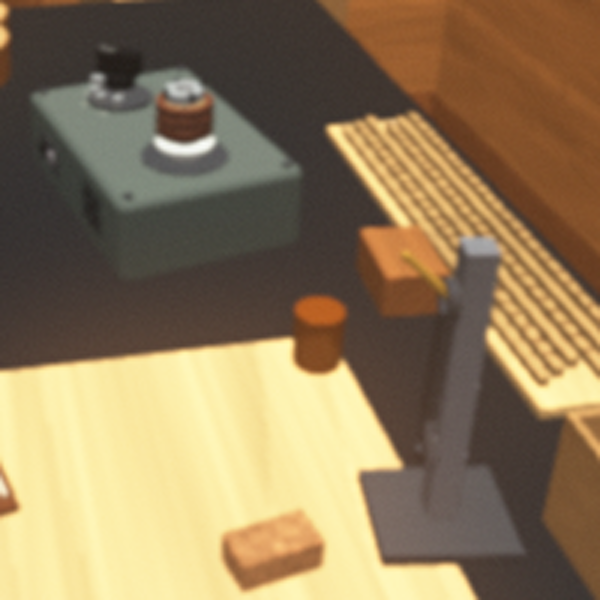

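View pics/sc38.png

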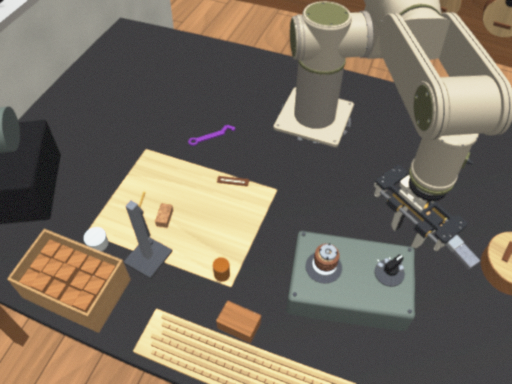

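```bash
python3 - <<'E'
from h import *
print(ctrl.job_done())
E
```

```text
the job is handed in; nothing more can be done
None
```

I did the whole job in the order asked and handed it in at about 74.5 s of the 210 s allowed; no verdict came back.

- **Lock:** I pulled the selector up about 13 mm, turned it to the lock notch and let it drop.
- **Stack:** The flange went on hub up, then all three segments, then the clamp ring. Each part seated at the height it should.
- **Spanner:** It hangs by its eye on the sloping peg, with the shank lying along the upright.
- **Run:** I pulled the selector up about 14 mm, turned it to the run notch and let it drop.

**Last checks:**
- The top of the selector bar was at about 0.147 m, the same as before I first lifted it, so it is fully down. Its pointer is on the run mark.
- The clamp ring's top measured about 0.164 m, as expected for three segments.
- The pictures show the spanner still on the peg and the other things not visibly moved.
- The gripper is open and well clear above the knob.

The fingertips touched the bench at about 11 N when I went down for the spanner. I saw none of the stack parts knocked aside, and no check failed or disagreed.

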